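# Load the dead-weight lever press

### The job

Load the lever press: hang both slotted weights, the blue and the red, on its hanger in either order, sliding each onto the stem by its slot until the stem is at the disc's middle, then setting it down gently, flat on the hanger's plate or on the weight below. Stagger the two slots so that neither weight can slide off: they must face well apart, about a quarter turn or more. Let go, leave the hanger hanging still, and leave the jar, the hammer and the dish where they are.

Things in the scene. Friction and masses are not known exactly. Their poses are not given: they have to be found in the camera images.
- hanger_seat (a point): Weight hanger: round steel stem 10 mm across with a round brass plate at its foot, 54 mm across, 8 mm thick. The point: stem axis at the plate's top face, about 100 mm above the bench; the first weight's underside comes here. z runs up the stem, x along the lever towards the press's post. The plate hangs free in the air; the stem is clear on its -x, +y and -y sides for 80 mm upwards.
- weight_blue_middle (a point): Blue enamelled slotted weight: steel disc 70 mm across, 12 mm thick, about 0.36 kg. The point: centre of the disc, half-way up. z up (lies flat at the start on the rest board). A slot 14 mm wide, open through the thickness, runs from the rim at +x to 7 mm past the centre; the finger tab is on the opposite rim, at -x.
- weight_blue_slot (a point): Centre of the open mouth of the blue weight's slot: on the rim, 35 mm from the disc's centre along +x, half-way up.
- weight_red_middle (a point): Red enamelled slotted weight: steel disc 70 mm across, 12 mm thick, about 0.36 kg. The point: centre of the disc, half-way up. z up (lies flat at the start on the rest board). A slot 14 mm wide, open through the thickness, runs from the rim at +x to 7 mm past the centre; the finger tab is on the opposite rim, at -x.
- weight_red_slot (a point): Centre of the open mouth of the red weight's slot: on the rim, 35 mm from the disc's centre along +x, half-way up.
- rest_board: Wooden board on which the two weights lie at the start, fixed: 60 mm (x) by 240 mm (y) by 36 mm high. Origin at the centre of its underside, on the bench. The weights' tabs overhang its -x long edge.
- jar: Bystander, not to be disturbed: glass jar with a steel lid, 60 mm across, 85 mm high. Origin at the centre of its underside.
- hammer_grip (a point): Bystander, not to be disturbed: hammer lying on the bench, about 220 mm long. The point is on its handle.
- dish: Bystander, not to be disturbed: shallow terracotta dish, 90 mm across, 22 mm high. Origin at the centre of its underside.
- hanger (a joint): Swing of the hanger on its cross-pin, rad: 0 hanging plumb, positive when its foot swings away from the press's post (-x of hanger_seat).
- press: Dead-weight lever press, fixed to the bench. Origin on the bench under the stem of the plumb hanger, z up, x along the lever to its post (260 mm away). Base plate 18 mm high, 150 mm wide, x from 60 to 310 mm; on it the work under the press foot (x 82 to 158 mm, 75 mm wide), foot screw up to 272 mm high.
- lever_end (a point): Roof over the stem: the lever, two flat bars 88 mm wide over both, 30 mm high, from 50 mm before the stem (-x) to 294 mm behind it. The point: middle of the bars' height above the stem, 195 mm above the bench, so their underside is at 180 mm. The hanger's cross-pin lies here along y, 124 mm long, with knobs 20 mm across at its ends. Axes as press. Tools must lean outwards to pass it.
- weight_blue_tab (a point): Bare steel finger tab of the blue weight, by which to pick it up: 16 mm wide (y), 12 mm thick, from 35 to 70 mm from the disc's centre. The point: in the tab, 56 mm from the disc's centre (along -x), half-way up. Axes as weight_blue_middle.
- weight_red_tab (a point): Bare steel finger tab of the red weight, by which to pick it up: 16 mm wide (y), 12 mm thick, from 35 to 70 mm from the disc's centre. The point: in the tab, 56 mm from the disc's centre (along -x), half-way up. Axes as weight_red_middle.
Mind the look-alikes: they are no part of the job. What is meant by the part that bears weight_red_middle is not orange, and is the larger of those in its own colour. Of the things like the part that bears weight_blue_middle, leave any that is pink; of the rest the larger one is meant.

How it is judged:
By the outcome, as a careful person would: the job done as asked, in the order asked, and still so for the second after the job is handed in, with the robot touching nothing.
It also fails if it takes over 64 s, if anything falls off the work surface, if the arm or the gripper's body presses on something with over 40 N, if the wrist force passes 120 N, or if a joint passes its speed limit or range.

### The arm

A 6-joint arm with a two-finger parallel gripper is mounted at the origin on the work surface. World frame = base frame: x ahead of the robot, y to its left, z up, the work surface at z = 0. Lengths are in mm, angles in rad, forces in N, time in s.
With the tool pointing down it reaches from about 325 to 900 mm from the base axis. Payload 6.1 kg.
Tool frame: the origin (TCP) lies on the centre line of the jaws, within the pads' length; the fingertips stand 14 mm ahead of it and the grasp point (between the pads) lies 5 mm behind it; x points along the fingers, y is the direction in which the jaws open and shut, and the axes are right-handed (so a half turn about x gives the same grasp; the last joint's range is limited). The gripper opens to 85 mm and grips with 20 to 120 N. Pads are 22 mm wide; open, the fingers measure 114 mm over their backs; the gripper's body (76 mm by 85 mm) begins 54 mm behind the grasp point. The pads swing forward as they close: fully open they stand 13 mm farther back than shut.
Start: joints at [-1.393, 0.22, 1.526, -0, 1.395, -0.126], TCP at [186.961, -596.374, 245.3] pointing down, gripper open.
Joint ranges: [-2.98, 2.98], [-0.91, 2.08], [0.09, 2.57], [-1.24, 4.39], [0.2, 2.65], [-2.68, 2.68]. Speed limits (rad/s): [2.57, 2.57, 3.01, 3.14, 3.14, 3.14].

### API

Orientations are given as [roll, pitch, yaw] about the fixed x, y, z axes, in that order (R = Rz(yaw) Ry(pitch) Rx(roll)).
In Python, from workcell import arm, optics gives the robot as it stands.
- The arm moves only by the tool step_arm, never from a script. Its argument "deltas" is one flat list of numbers, 7 for each row, row after row: the shift along the tool's x, y, z in units of 300 mm (1.0 is 300 mm), then the turn, a rotation vector about the tool's x, y, z in units of 30 degrees (1.0 is 30 degrees), then the opening, from 0 (shut) to 1 (fully open). A call has exactly 5 rows; each row is the pose to reach, as a shift and turn from the pose measured when the call began, along the tool's axes at that moment; what a row does not reach only later rows make up. A row lasts 1/10 s, in which the tool goes at most 50 mm and 8.59 degrees, less where a joint would pass 70% of its speed; a pose out of reach is approached as far as the arm can. A call with a number of a shift or a turn outside -1 to 1 is refused whole. A call with a gripper value outside its range is refused whole. The fingers move at their own pace and stop on an object; "grip_force" is the grip in N (left out, the last holds). Time passes only in rows, so rows that repeat a pose let the fingers close, or fill a call up. It gives the time, the measured TCP pose, the force and the opening at its end, in the units of the state.
- arm.get_state(): the state, without advancing time (a new reading comes with each control period).
- optics.read_camera(name): name is "scene" or "top"; returns the picture (420x560x3 uint8, blue, green, red); there is no depth.
- optics.calibration(name): a dict with "fx", "fy", "cx", "cy" (pixels), "dist_coeffs" ([k1, k2, p1, p2, k3] as OpenCV has them; the pictures are not rectified), "T" (4x4, takes a point from camera to world coordinates). Camera axes: x right, y down, z forward; pixel columns grow to the right and rows downward; lengths in mm; the calibration is good to about 2 mm. A picture is of the moment at which its call begins. calibration takes no time and is no camera call.
- arm.finish_job(): hands the job in, once; it reports no verdict.
The state is a dict: "t": time; "q": joint angles; "qvel": joint speeds; "tau": joint torques, N m; "tool_pos": TCP position; "tcp_rot": TCP orientation; "contact_force": force on the tool from outside, world axes, zero at the start; "ft_torque": the same for the moment, N m; "opening": opening from 0.0 (shut) to 1.0 (fully open).
Only numpy, scipy, OpenCV 4.12 (cv2) and the standard library are available. Lean on these libraries where they do the work, as an engineer would, in place of code of your own. Each camera call takes 0.05 s, during which the arm holds its last target.

## Working session

There is one attempt and no reset: what is moved stays moved. The work goes in short steps, Python scripts to look and compute and a tool call to move; the robot and the scene stay as the last step left them, time stands still between calls to the robot, and variables do not carry over. Pictures are saved under pics/ and viewed, and the job is handed in when it is done.

Besides the shell and the picture viewer there is one more tool, called as name(argument=value, ...) on one line, values as JSON. step_arm: Moves the arm, as the interface text tells. Shifts and turns lie within -1 to 1; 1 stands for 300 mm of shift or 30 degrees of turn. Its arguments: {"type":"object","properties":{"deltas":{"type":"array","items":{"type":"number","minimum":-1,"maximum":1}},"grip_force":{"type":"number"}},"required":["deltas"]}

```bash
ls; mkdir -p pics
python3 - <<'E'
from workcell import arm, optics
import cv2
print(arm.get_state())
for n in ("scene","top"):
    c=optics.calibration(n); print(n,c)
    im=optics.read_camera(n); cv2.imwrite(f"pics/{n}0.png",im)
E
```

```text
pics
{'t': 0.0, 'q': array([-1.39309240e+00,  2.21210503e-01,  1.52757406e+00,  1.89081131e-06,
        1.39469510e+00, -1.26086811e-01]), 'qvel': array([ 5.70555236e-04,  1.99505116e-03,  1.04502764e-03, -4.70122020e-04,
       -1.77696141e-03,  7.80868961e-06]), 'tau': array([-5.92988872e-04, -4.96906865e+01, -3.89395559e+01, -1.67113717e-04,
        1.11424760e-02, -5.08326394e-07]), 'tool_pos': array([ 186.86761828, -595.8261323 ,  244.22850001]), 'tcp_rot': array([-1.69786932,  1.56890932,  1.74751374]), 'contact_force': array([-0.2744642 , -0.63055022, -0.24101053]), 'ft_torque': array([ 0.01299764,  0.00362621, -0.00765941]), 'opening': 1.0014028393145669}
scene {'fx': 416.6765415786599, 'fy': 416.6765415786599, 'cx': 281.9833366407047, 'cy': 209.03968631971165, 'dist_coeffs': array([0.0294575, 0.       , 0.       , 0.       , 0.       ]), 'T': array([[ 5.04947768e-01,  5.10870580e-01, -6.95729116e-01,
         1.29901303e+03],
       [ 8.63138940e-01, -3.02920613e-01,  4.04017663e-01,
        -5.16418984e+02],
       [-4.34995230e-03, -8.04518709e-01, -5.93911378e-01,
         8.00944150e+02],
       [ 0.00000000e+00,  0.00000000e+00,  0.00000000e+00,
         1.00000000e+00]])}
top {'fx': 430.5781387361347, 'fy': 430.5781387361347, 'cx': 277.13882359133686, 'cy': 209.69399230096317, 'dist_coeffs': array([-0.0767411,  0.       ,  0.       ,  0.       ,  0.       ]), 'T': array([[-1.49056861e-02, -9.88116806e-01,  1.52980383e-01,
         3.93378889e+02],
       [-9.99875382e-01,  1.39343043e-02, -7.41995971e-03,
        -6.46654624e+01],
       [ 5.20011168e-03, -1.53071918e-01, -9.88201369e-01,
         1.09174782e+03],
       [ 0.00000000e+00,  0.00000000e+00,  0.00000000e+00,
         1.00000000e+00]])}
```

View pics/scene0.png

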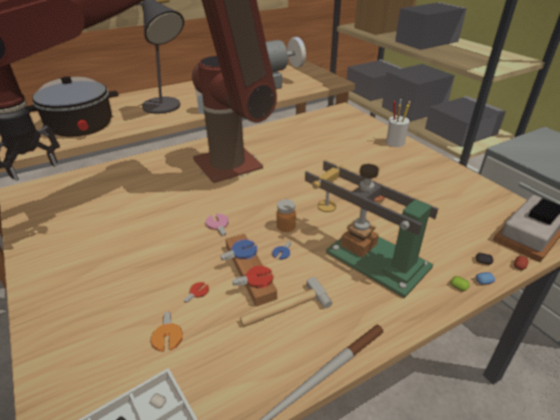

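View pics/top0.png

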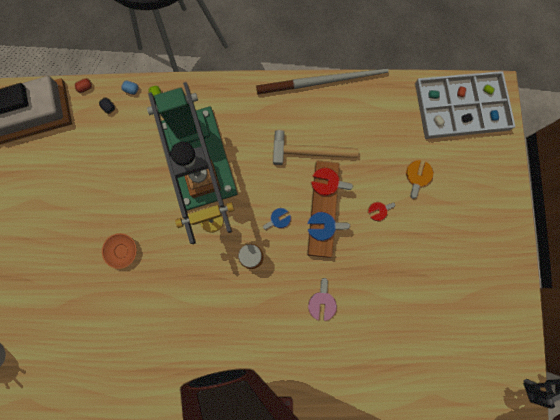

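The top view shows the big red weight at about (326,181) and the big blue one at (321,227) on the board. The lever end is near (208,225), the jar at (250,256), the hammer at y≈150 and the dish at (120,252). The look-alikes lie off the board. I'll enlarge both views.

Run:
```python
import cv2
a=cv2.imread("pics/top0.png")
cv2.imwrite("pics/c1.png",cv2.resize(a[150:270,285:385],None,fx=6,fy=5.0*1.0,interpolation=cv2.INTER_CUBIC) if 0 else cv2.resize(a[160:260,290:390],None,fx=6,fy=6,interpolation=cv2.INTER_CUBIC))
cv2.imwrite("pics/c2.png",cv2.resize(a[80:260,140:280],None,fx=3.33,fy=3.33,interpolation=cv2.INTER_CUBIC))
b=cv2.imread("pics/scene0.png")
cv2.imwrite("pics/c3.png",cv2.resize(b[155:295,300:450],None,fx=4,fy=4,interpolation=cv2.INTER_CUBIC))
cv2.imwrite("pics/c4.png",cv2.resize(b[225:310,210:310],None,fx=6,fy=6,interpolation=cv2.INTER_CUBIC))
```

```text
(no output)
```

View pics/c1.png

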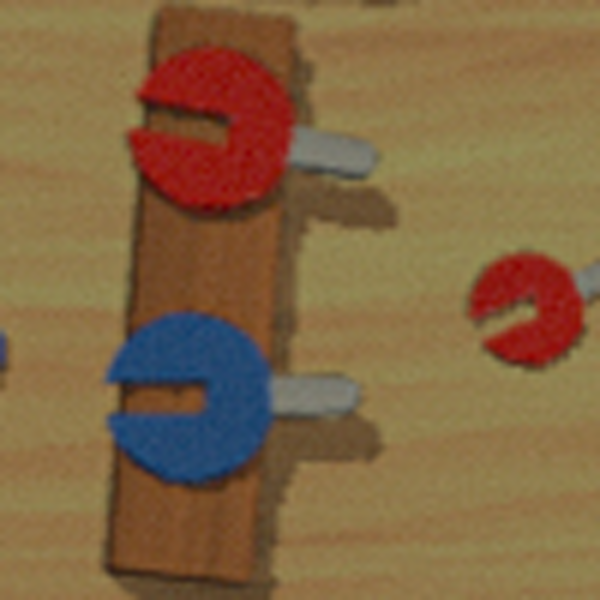

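View pics/c2.png

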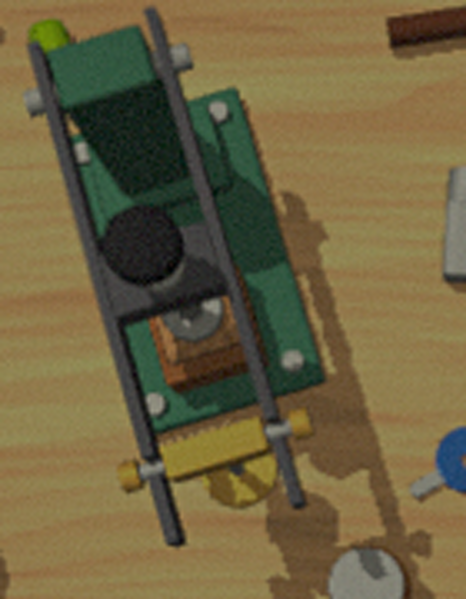

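View pics/c3.png

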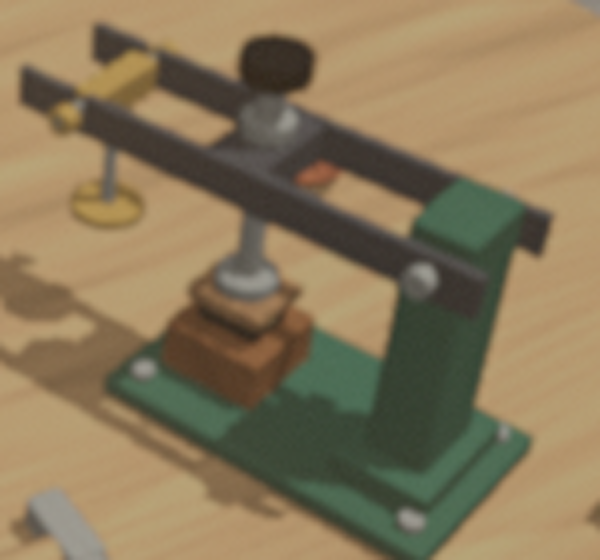

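View pics/c4.png

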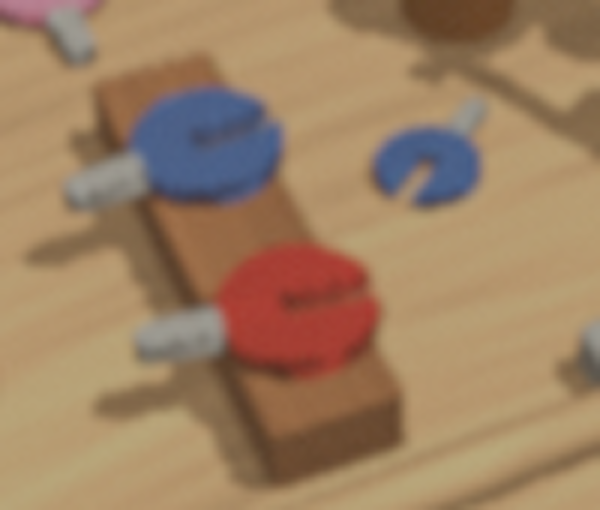

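```bash
cat > h.py <<'E'
import numpy as np, cv2
from scipy.spatial.transform import Rotation as R
from scipy.optimize import least_squares, minimize
from workcell import arm, optics
def cal(n):
    c=optics.calibration(n); K=np.array([[c['fx'],0,c['cx']],[0,c['fy'],c['cy']],[0,0,1]]); return K,np.array(c['dist_coeffs']),np.array(c['T'])
CAL={n:cal(n) for n in('scene','top')}
def proj(n,P):
    K,d,T=CAL[n]; Ti=np.linalg.inv(T); P=np.asarray(P,float).reshape(-1,3)
    return cv2.projectPoints(P,cv2.Rodrigues(Ti[:3,:3])[0],Ti[:3,3],K,d)[0].reshape(-1,2)
def atz(n,uv,z):
    K,d,T=CAL[n]; p=cv2.undistortPoints(np.array(uv,float).reshape(-1,1,2),K,d).reshape(-1,2)
    r=np.c_[p,np.ones(len(p))]@T[:3,:3].T; o=T[:3,3]
    return o+r*((z-o[2])/r[:,2])[:,None]
def unc(xy,off,s): 
    xy=np.array(xy,float); return np.array(off)+(xy+.5)/s-.5
def pose2(x,y,yaw):
    c,s=np.cos(yaw),np.sin(yaw)
    return lambda P: np.c_[np.asarray(P)[:,0]*c-np.asarray(P)[:,1]*s+x, np.asarray(P)[:,0]*s+np.asarray(P)[:,1]*c+y, np.asarray(P)[:,2]]
E
cat > m1.py <<'E'
from h import *
S=4
def disc_mask(n,p,zm):
    W=pose2(*p); a=np.linspace(0,2*np.pi,90)
    out=[];
    m=np.zeros((420*S,560*S),np.uint8)
    def poly(P): return np.round((proj(n,W(P))+.5)*S-.5).astype(np.int32)
    circ=[np.c_[35*np.cos(a),35*np.sin(a),0*a+z] for z in(zm-6,zm+6)]
    h=cv2.convexHull(poly(np.vstack(circ))); cv2.fillPoly(m,[h],255)
    holes=[]
    for z in(zm-6,zm+6):
        q=np.zeros_like(m); cv2.fillPoly(q,[poly([[40,7,z],[40,-7,z],[-7,-7,z],[-7,7,z]])],255); holes.append(q)
    m[(holes[0]>0)&(holes[1]>0)]=0
    return cv2.resize(m,(560,420),interpolation=cv2.INTER_AREA)/255.
def cmask(im,col):
    b,g,r=[im[...,i].astype(float) for i in range(3)]
    return (r-np.maximum(g,b) if col=='red' else b-r)
for col,uv in(('red',{'top':(326,181),'scene':(260,276)}),('blue',{'top':(321,227),'scene':(244,249)})):
    for cams in(('top',),('scene',),('top','scene')):
        obs={}
        for n in cams:
            im=cv2.imread(f'pics/{n}0.png'); v=cmask(im,col); u0,v0=uv[n]
            w=np.zeros(v.shape); w[v0-24:v0+24,u0-24:u0+24]=1
            lo=np.percentile(v[w>0],5); hi=np.percentile(v[w>0],85)
            obs[n]=(np.clip((v-lo)/(hi-lo),0,1),w)
        x0=atz('top',uv['top'],42)[0]
        f=lambda p:sum((np.abs(disc_mask(n,p,42)-obs[n][0])*obs[n][1]).sum() for n in cams)
        best=None
        for yaw in(-.2,0.,.2):
            r=minimize(f,[x0[0],x0[1],yaw],method='Nelder-Mead',options=dict(initial_simplex=[[x0[0]+a,x0[1]+b,yaw+c] for a,b,c in((0,0,0),(6,0,0),(0,6,0),(0,0,.15))],maxfev=200))
            if best is None or r.fun<best.fun: best=r
        print(col,cams,best.x.round(3),round(best.fun,1))
E
cat > m2.py <<'E'
from h import *
o2=(140,80);s2=3.33;o3=(300,155);s3=4
obs=[('top',(60,-75,18),unc((325,379),o2,s2)),('top',(310,-75,18),unc((237,88),o2,s2)),
('top',(0,-62,195),unc((311,422),o2,s2)),('top',(0,62,195),unc((119,477),o2,s2)),
('top',(-50,42,210),unc((175,543),o2,s2)),('top',(-50,-42,210),unc((298,503),o2,s2)),
('scene',(60,-75,18),unc((109,381),o3,s3)),('scene',(310,75,18),unc((530,437),o3,s3)),
('scene',(0,0,100),unc((107,202),o3,s3)),('scene',(0,-62,195),unc((63,118),o3,s3)),
('top',(0,0,100),unc((241,467),o2,s2))]
def res(p,o=obs): 
    W=pose2(*p); return np.concatenate([(proj(n,W([P]))[0]-uv) for n,P,uv in o])
x0=atz('top',[obs[-1][2]],100)[0]
for name,o in(('all',obs),('top',[q for q in obs if q[0]=='top']),('scene',[q for q in obs if q[0]=='scene'])):
    r=least_squares(lambda p:res(p,o),[x0[0],x0[1],.2],loss='soft_l1'); print(name,r.x.round(3)); print(res(r.x,o).reshape(-1,2).round(1).tolist())
print('plate by top',x0,'by scene',atz('scene',[obs[8][2]],100)[0])
print('jar',atz('top',[(250,256)],85)[0],'dish',atz('top',[(120,252)],22)[0],'hammer head',atz('top',[(280,147)],15)[0],'smallblue',atz('top',[(281,218)],6)[0])
E
python3 m1.py; python3 m2.py
```

```text
red ('top',) [ 6.27537e+02 -1.93627e+02  2.77000e-01] 372.8
red ('scene',) [ 6.25103e+02 -1.92849e+02  4.43000e-01] 925.2
red ('top', 'scene') [ 626.924 -191.157    1.334] 1210.6
blue ('top',) [ 5.13784e+02 -1.79859e+02  3.02000e-01] 302.8
blue ('scene',) [ 513.21  -180.632    1.058] 526.7
blue ('top', 'scene') [ 513.181 -179.507    0.669] 832.1
all [5.23949e+02 8.16360e+01 2.88000e-01]
[[0.5, -0.0], [0.1, -1.4], [-0.3, -0.4], [0.9, 0.4], [-1.8, -0.1], [0.5, -0.2], [-1.8, -1.7], [1.6, -0.5], [0.1, -0.7], [-1.3, 1.3], [-0.9, 0.5]]
top [5.23641e+02 8.13960e+01 2.90000e-01]
[[0.5, 0.1], [-0.0, -1.3], [-0.2, -0.4], [1.1, 0.5], [-1.6, 0.0], [0.6, -0.1], [-0.8, 0.6]]
scene [5.26305e+02 8.15050e+01 2.90000e-01]
[[-1.3, -1.2], [2.3, -0.1], [0.6, -0.3], [-0.8, 1.7]]
plate by top [525.0600315   79.60264411 100.        ] by scene [526.48280513  79.37448675 100.        ]
jar [440.98901076  -7.38991508  85.        ] dish [457.53690072 321.59937797  22.        ] hammer head [724.47254545 -82.62221494  15.        ] smallblue [539.93883807 -82.32230667   6.        ]
```

```bash
sed -i 's/for yaw in(-.2,0.,.2)/for yaw in(1.3,1.5,1.7)/' m1.py; python3 m1.py
python3 - <<'E'
from h import *
# tab ends & slot ends from top crop c1
for c,pts in (('red',dict(tabend=(374,158),slotend=(226,131))),('blue',dict(tabend=(357,394),slotend=(204,398)))):
    for k,p in pts.items(): print(c,k,atz('top',[unc(p,(290,160),6)],48)[0].round(1))
E
```

```text
red ('top',) [ 627.64  -192.946    1.364] 288.3
red ('scene',) [ 625.129 -192.543    1.397] 911.3
red ('top', 'scene') [ 627.337 -192.031    1.378] 1206.3
blue ('top',) [ 514.002 -179.819    1.548] 202.4
blue ('scene',) [ 514.236 -181.189    1.407] 526.0
blue ('top', 'scene') [ 514.083 -180.281    1.55 ] 733.0
red tabend [ 612.1 -259.    48. ]
red slotend [ 624.3 -198.    48. ]
blue tabend [ 514. -248.   48.]
blue slotend [ 513.3 -185.3   48. ]
```

```bash
cat >> h.py <<'E'
def tool(yaw,t,flip=1):
    a=np.array([np.sin(t)*np.cos(yaw),np.sin(t)*np.sin(yaw),-np.cos(t)]); y=flip*np.array([-np.sin(yaw),np.cos(yaw),0])
    return np.c_[a,y,np.cross(a,y)]
def weight_tcp(c,yaw,t,g=60,flip=1,back=0,up=0):
    """TCP for a weight whose middle is at c with yaw, gripped g mm from centre"""
    M=tool(yaw,t,flip); d=np.array([np.cos(yaw),np.sin(yaw),0])
    return np.array(c)-g*d+(5-back)*M[:,0]+[0,0,up],M
def cur():
    s=arm.get_state(); return s,np.array(s['tool_pos']),R.from_euler('xyz',s['tcp_rot']).as_matrix()
def show(P,M,op=None):
    s,p,C=cur(); sh=C.T@(P-p)/300; rv=R.from_matrix(C.T@M).as_rotvec(degrees=True)/30
    print('t',round(s['t'],2),'pos',p.round(1),'q',np.round(s['q'],2),'F',np.round(s['contact_force'],1),'op',round(s['opening'],3))
    print('tgt',np.round(P,1),'delta',sh.round(3),rv.round(3),'rows>=',round(max(np.linalg.norm(sh)*6,np.linalg.norm(rv)*30/8.59),1))
E
python3 - <<'E'
from h import *
s,p,C=cur(); print(C.round(2))
for fl in(1,-1):
    P,M=weight_tcp([514,-180.2,42],1.55,np.radians(40),flip=fl,back=80); print(M.round(2)); show(P,M)
E
```

```text
[[-0.    0.3  -0.95]
 [ 0.   -0.95 -0.3 ]
 [-1.   -0.   -0.  ]]
[[ 0.01 -1.    0.02]
 [ 0.64  0.02  0.77]
 [-0.77  0.    0.64]]
t 0.1 pos [ 186.9 -595.9  244.3] q [-1.39  0.22  1.53  0.    1.39 -0.13] F [0.8 0.5 0.4] op 1.0
tgt [ 511.7 -288.4   99.5] delta [ 0.484 -0.653 -1.34 ] [ 3.453 -0.9   -1.254] rows>= 13.2
[[ 0.01  1.   -0.02]
 [ 0.64 -0.02 -0.77]
 [-0.77 -0.   -0.64]]
t 0.1 pos [ 186.9 -595.9  244.3] q [-1.39  0.22  1.53  0.    1.39 -0.13] F [0.8 0.5 0.4] op 1.0
tgt [ 511.7 -288.4   99.5] delta [ 0.484 -0.653 -1.34 ] [-2.278  1.151 -0.826] rows>= 9.4
```

step_arm(deltas=[0.02, -0.06, -0.12, -0.23, 0.11, -0.08, 0.6, 0.04, -0.12, -0.25, -0.46, 0.22, -0.16, 0.6, 0.06, -0.18, -0.38, -0.68, 0.33, -0.24, 0.6, 0.08, -0.24, -0.5, -0.91, 0.45, -0.32, 0.6, 0.1, -0.3, -0.62, -1.0, 0.55, -0.4, 0.6], grip_force=100)

```text
t: 0.6
tool_pos: [338.3, -453.1, 214.0]
tcp_rot: [-2.776, 1.214, 1.202]
contact_force: [0.4, -0.4, -0.1]
opening: 0.597
```

```bash
cat > go.py <<'E'
from h import *
import sys
P,M=eval(sys.argv[1]); show(P,M)
E
cat >> h.py <<'E'
rad=np.radians
BLUE=[514,-180.2,42]; RED=[627.3,-192.5,42]
E
python3 go.py "weight_tcp(BLUE,1.55,rad(40),flip=-1,back=80)"
```

```text
t 0.6 pos [ 338.3 -453.1  214. ] q [-1.2   0.28  1.56  0.24  1.58 -0.5 ] F [ 0.4 -0.4 -0.1] op 0.597
tgt [ 511.7 -288.4   99.5] delta [ 0.609  0.125 -0.628] [-1.267  0.582 -0.455] rows>= 5.3
```

step_arm(deltas=[0.08, 0.02, -0.1, -0.2, 0.1, -0.07, 0.5, 0.17, 0.04, -0.2, -0.4, 0.2, -0.14, 0.5, 0.27, 0.06, -0.31, -0.6, 0.28, -0.22, 0.5, 0.37, 0.08, -0.41, -0.8, 0.37, -0.3, 0.5, 0.47, 0.1, -0.5, -1.0, 0.46, -0.36, 0.5])

```text
t: 1.1
tool_pos: [476.9, -322.2, 126.2]
tcp_rot: [-3.064, 0.936, 1.476]
contact_force: [-0.5, -1.3, -1.0]
opening: 0.502
```

```bash
python3 go.py "weight_tcp(BLUE,1.55,rad(40),flip=-1,back=60)"
```

```text
t 1.1 pos [ 476.9 -322.2  126.2] q [-0.95  0.53  1.48  0.4   1.63 -0.86] F [-0.5 -1.3 -1. ] op 0.502
tgt [ 512.  -275.5   84.1] delta [ 0.211  0.098 -0.058] [-0.259  0.118 -0.092] rows>= 1.4
```

step_arm(deltas=[0.06, 0.03, -0.02, -0.08, 0.04, -0.03, 0.45, 0.13, 0.06, -0.04, -0.17, 0.08, -0.06, 0.4, 0.21, 0.098, -0.058, -0.26, 0.118, -0.092, 0.4, 0.211, 0.098, -0.058, -0.26, 0.118, -0.092, 0.4, 0.211, 0.098, -0.058, -0.26, 0.118, -0.092, 0.4])

```text
t: 1.6
tool_pos: [511.7, -275.0, 83.3]
tcp_rot: [-3.139, 0.872, 1.553]
contact_force: [-0.3, -0.1, 0.7]
opening: 0.399
```

```bash
python3 go.py "weight_tcp(BLUE,1.55,rad(40),flip=-1)"
python3 - <<'E'
from h import *
for n in('scene','top'):
    im=optics.read_camera(n); cv2.imwrite(f'pics/{n}1.png',im)
    u,v=proj(n,[[512,-240,42]])[0].astype(int)
    c=im[max(v-60,0):v+60,u-60:u+60]; cv2.imwrite(f'pics/{n}1c.png',cv2.resize(c,None,fx=5,fy=5,interpolation=cv2.INTER_CUBIC)); print(n,u,v)
E
```

```text
t 1.6 pos [ 511.7 -275.    83.3] q [-0.87  0.63  1.45  0.44  1.62 -0.96] F [-0.3 -0.1  0.7] op 0.399
tgt [ 512.8 -237.    38.2] delta [ 0.197  0.002 -0.   ] [-0.001 -0.002  0.004] rows>= 1.2
scene 223 255
top 345 226
```

View pics/top1c.png

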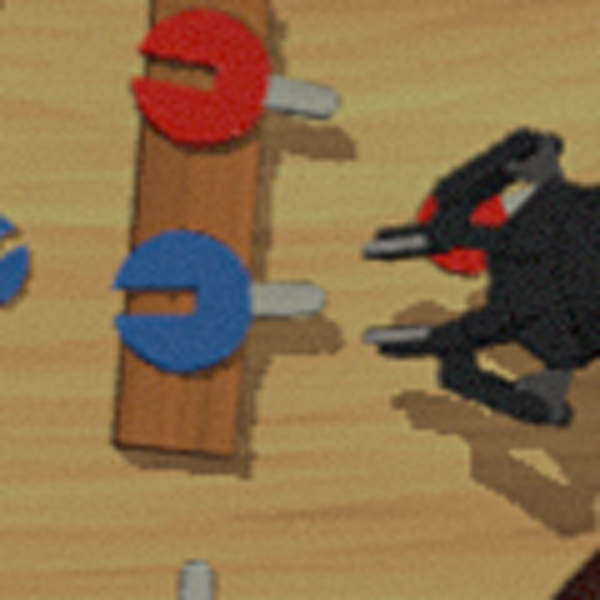

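View pics/scene1c.png

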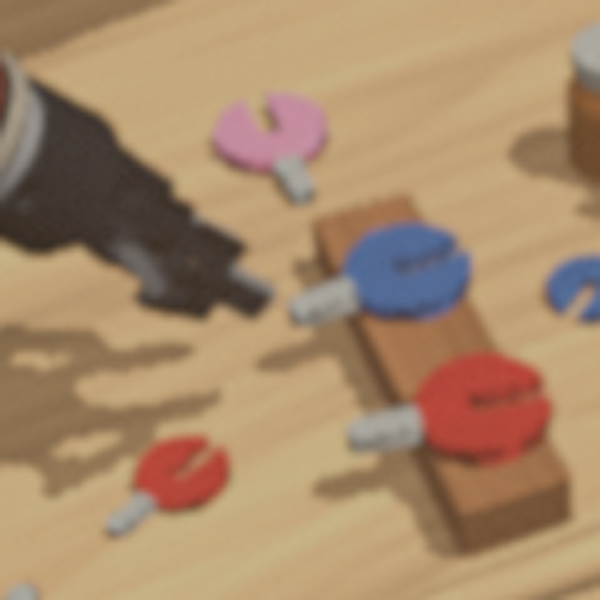

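The fingers straddle the blue tab's axis in both views: top crop fingers at y 245 and 335, tab at about 298. I'll advance.

step_arm(deltas=[0.05, 0, 0, 0, 0, 0, 0.4, 0.1, 0, 0, 0, 0, 0, 0.4, 0.15, 0.001, 0, 0, 0, 0, 0.4, 0.195, 0.002, 0, 0, 0, 0, 0.4, 0.197, 0.002, 0, 0, 0, 0, 0.4])

```text
t: 2.2
tool_pos: [512.1, -235.9, 37.2]
tcp_rot: [-3.137, 0.871, 1.554]
contact_force: [0.4, 0.4, -0.7]
opening: 0.401
```

```bash
python3 go.py "weight_tcp(BLUE,1.55,rad(40),flip=-1)"
python3 - <<'E'
from h import *
for n in('scene','top'):
    im=optics.read_camera(n)
    u,v=proj(n,[[512,-220,42]])[0].astype(int)
    c=im[max(v-45,0):v+45,u-45:u+45]; cv2.imwrite(f'pics/{n}2c.png',cv2.resize(c,None,fx=6,fy=6,interpolation=cv2.INTER_CUBIC))
E
```

```text
t 2.2 pos [ 512.1 -235.9   37.2] q [-0.83  0.65  1.53  0.46  1.52 -0.97] F [ 0.4  0.4 -0.7] op 0.401
tgt [ 512.8 -237.    38.2] delta [-0.005  0.002  0.001] [-0.002 -0.004  0.005] rows>= 0.0
```

View pics/top2c.png

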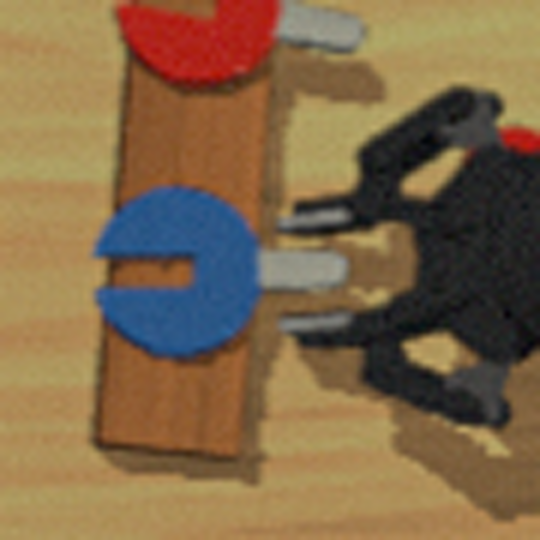

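View pics/scene2c.png

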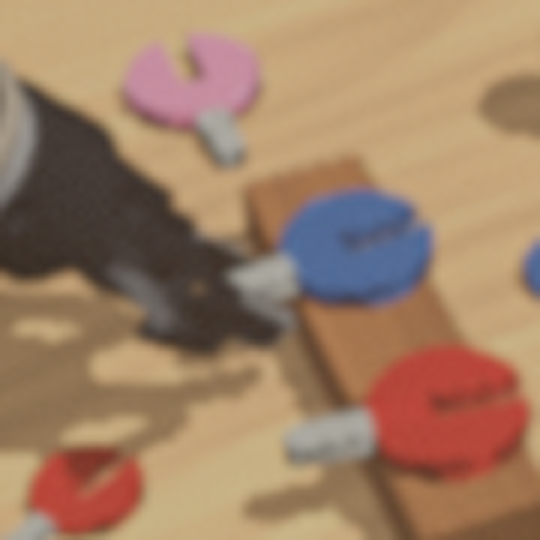

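Both fingers straddle the tab evenly (top crop 217 and 325, tab at 270), clear of the disc. Closing.

step_arm(deltas=[-0.003, 0.002, 0, 0, 0, 0, 0.15, -0.003, 0.002, 0, 0, 0, 0, 0.0, -0.003, 0.002, 0, 0, 0, 0, 0.0, -0.003, 0.002, 0, 0, 0, 0, 0.0, -0.003, 0.002, 0, 0, 0, 0, 0.0], grip_force=100)

```text
t: 2.8
tool_pos: [514.2, -239.2, 40.3]
tcp_rot: [3.14, 0.874, 1.549]
contact_force: [-0.3, -1.5, 4.8]
opening: 0.161
```

```bash
python3 go.py "weight_tcp(BLUE,1.55,rad(40),flip=-1,up=15)"
```

```text
t 2.8 pos [ 514.2 -239.2   40.3] q [-0.83  0.65  1.52  0.46  1.52 -0.97] F [-0.3 -1.5  4.8] op 0.161
tgt [ 512.8 -237.    53.2] delta [-0.028 -0.005 -0.033] [ 0.001  0.002 -0.002] rows>= 0.3
```

step_arm(deltas=[-0.02, 0, -0.02, 0, 0, 0, 0.0, -0.05, 0, -0.04, 0, 0, 0, 0.0, -0.09, 0, -0.075, 0, 0, 0, 0.0, -0.15, 0, -0.13, 0, 0, 0, 0.0, -0.15, 0, -0.13, 0, 0, 0, 0.0])

```text
t: 3.3
tool_pos: [516.0, -239.7, 103.9]
tcp_rot: [3.132, 0.878, 1.543]
contact_force: [0.4, -0.4, -4.8]
opening: 0.165
```

Run:
```python
from h import *
for n in('scene','top'):
    im=optics.read_camera(n); cv2.imwrite(f'pics/{n}3.png',im)
    u,v=proj(n,[[512,-220,102]])[0].astype(int)
    c=im[max(v-45,0):v+45,u-45:u+45]; cv2.imwrite(f'pics/{n}3c.png',cv2.resize(c,None,fx=6,fy=6,interpolation=cv2.INTER_CUBIC))
for i in range(4):
    s=arm.get_state(); print(s['t'],s['tool_pos'].round(2),s['contact_force'].round(2),s['ft_torque'].round(2),s['opening'])
```

```text
3.4 [ 514.48 -238.75  100.48] [-0.77  1.2  -3.93] [-0.94  0.05  0.03] 0.16475222944317056
3.4 [ 514.48 -238.75  100.48] [-0.77  1.2  -3.93] [-0.94  0.05  0.03] 0.16475222944317056
3.4 [ 514.48 -238.75  100.48] [-0.77  1.2  -3.93] [-0.94  0.05  0.03] 0.16475222944317056
3.4 [ 514.48 -238.75  100.48] [-0.77  1.2  -3.93] [-0.94  0.05  0.03] 0.16475222944317056
```

View pics/scene3c.png

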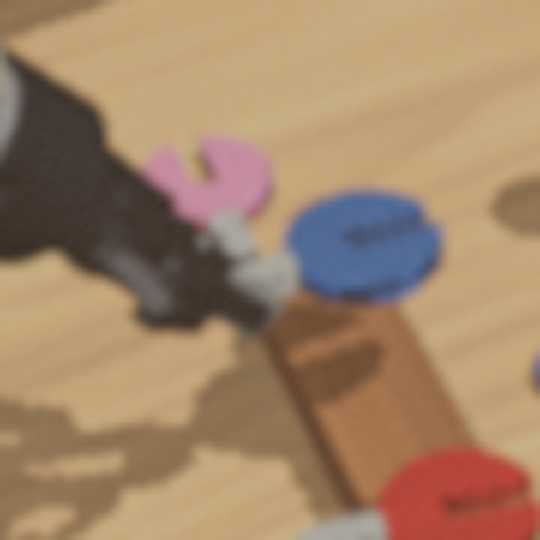

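View pics/top3c.png

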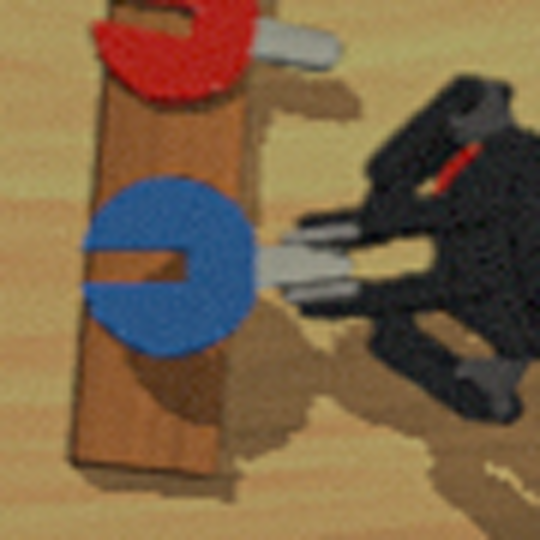

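```bash
cat >> h.py <<'E'
HX,HY,HYAW=525.,80.5,.289
def hang(dx,dy,z): # point in press axes
    c,s=np.cos(HYAW),np.sin(HYAW); return np.array([HX+c*dx-s*dy,HY+s*dx+c*dy,z])
E
python3 go.py "weight_tcp(hang(0,-75,122),HYAW+np.pi/2,rad(40),flip=-1)"
```

```text
t 3.4 pos [ 514.5 -238.8  100.5] q [-0.83  0.56  1.52  0.46  1.6  -0.93] F [-0.8  1.2 -3.9] op 0.165
tgt [562.6 -45.8 118.2] delta [ 0.369  0.147 -0.534] [-0.451  0.007 -0.383] rows>= 4.0
```

step_arm(deltas=[0.03, 0.012, -0.043, -0.036, 0, -0.03, 0, 0.09, 0.037, -0.133, -0.11, 0, -0.095, 0, 0.166, 0.066, -0.24, -0.2, 0, -0.17, 0, 0.24, 0.096, -0.347, -0.29, 0, -0.25, 0, 0.295, 0.118, -0.427, -0.36, 0, -0.306, 0])

```text
t: 3.9
tool_pos: [552.8, -81.0, 113.6]
tcp_rot: [-3.139, 0.874, 1.803]
contact_force: [0.5, -0.2, -5.5]
opening: 0.165
```

```bash
python3 go.py "weight_tcp(hang(0,-75,122),HYAW+np.pi/2,rad(40),flip=-1)"
```

```text
t 3.9 pos [552.8 -81.  113.6] q [-0.56  0.52  1.56  0.47  1.6  -0.9 ] F [ 0.5 -0.2 -5.5] op 0.165
tgt [562.6 -45.8 118.2] delta [ 0.057  0.059 -0.092] [-0.087  0.003 -0.069] rows>= 0.7
```

step_arm(deltas=[0.02, 0.02, -0.03, -0.03, 0, -0.02, 0, 0.04, 0.04, -0.065, -0.06, 0, -0.05, 0, 0.057, 0.059, -0.092, -0.087, 0.003, -0.069, 0, 0.057, 0.059, -0.092, -0.087, 0.003, -0.069, 0, 0.057, 0.059, -0.092, -0.087, 0.003, -0.069, 0])

```text
t: 4.4
tool_pos: [562.5, -46.3, 117.9]
tcp_rot: [-3.141, 0.873, 1.86]
contact_force: [0.2, -0.3, -4.0]
opening: 0.161
```

```bash
cat > look.py <<'E'
from h import *
import sys
tag=sys.argv[1]; pt=eval(sys.argv[2]) if len(sys.argv)>2 else (525,60,110); hw=int(sys.argv[3]) if len(sys.argv)>3 else 50
ps=[arm.get_state()['tool_pos']]
for n in('scene','top'):
    im=optics.read_camera(n); cv2.imwrite(f'pics/{n}{tag}.png',im)
    u,v=proj(n,[pt])[0].astype(int); k=600//(2*hw)
    c=im[max(v-hw,0):v+hw,u-hw:u+hw]; cv2.imwrite(f'pics/{n}{tag}c.png',cv2.resize(c,None,fx=k,fy=k,interpolation=cv2.INTER_CUBIC)); print(n,'off',u-hw,v-hw,'scale',k)
    ps.append(arm.get_state()['tool_pos'])
s=arm.get_state(); print('t',round(s['t'],2),np.round(ps,1).tolist(),'F',s['contact_force'].round(1),'rot',s['tcp_rot'].round(3),'op',round(s['opening'],3))
E
python3 look.py 4
```

```text
scene off 270 154 scale 6
top off 169 169 scale 6
t 4.5 [[562.5, -46.3, 117.9], [562.5, -46.6, 118.0], [562.5, -46.7, 118.0]] F [ 0.  -0.3 -4.2] rot [-3.141  0.873  1.859] op 0.163
```

View pics/scene4c.png

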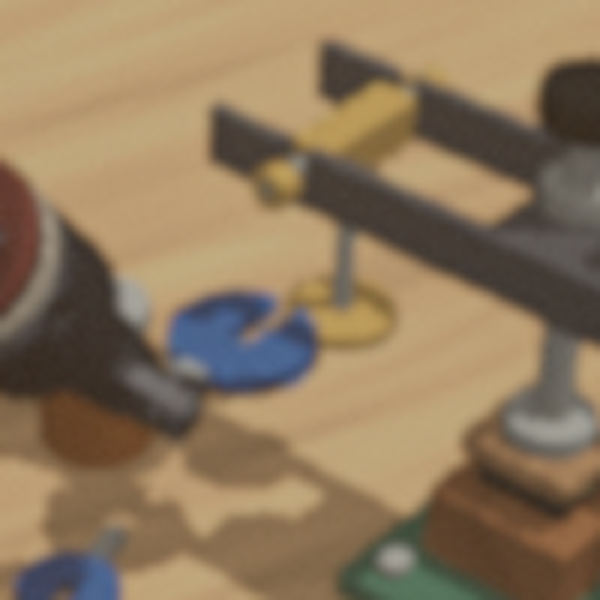

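View pics/top4c.png

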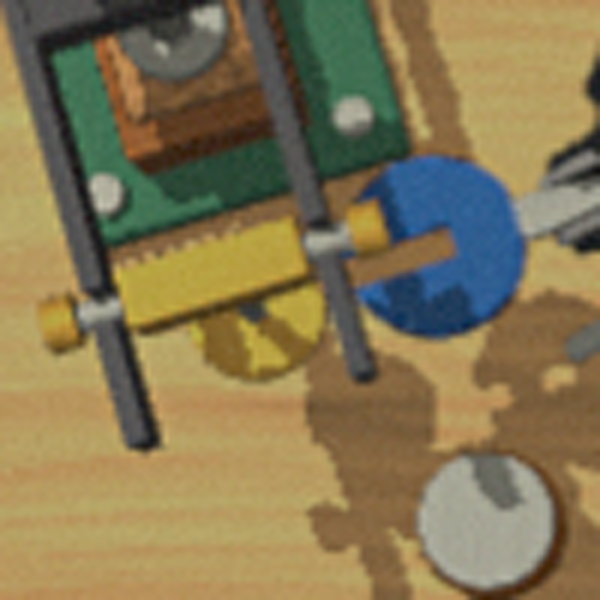

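Run:
```python
import cv2
b=cv2.imread("pics/scene0.png"); a=cv2.imread("pics/top0.png")
cv2.imwrite("pics/p1.png",cv2.resize(b[175:215,307:347],None,fx=14,fy=14,interpolation=cv2.INTER_CUBIC))
cv2.imwrite("pics/p2.png",cv2.resize(a[198:238,190:230],None,fx=14,fy=14,interpolation=cv2.INTER_CUBIC))
```

```text
(no output)
```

View pics/p1.png

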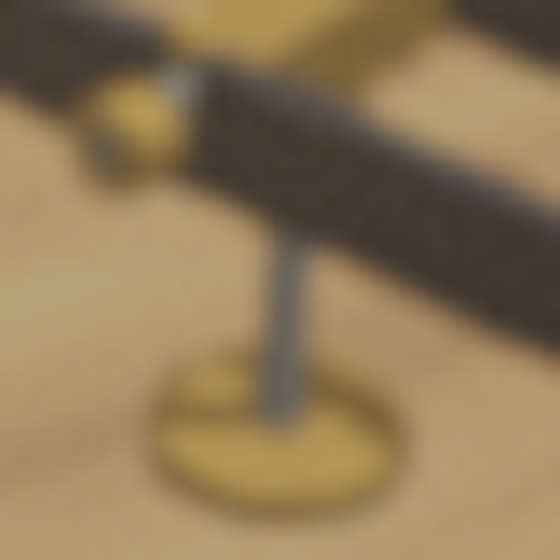

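View pics/p2.png

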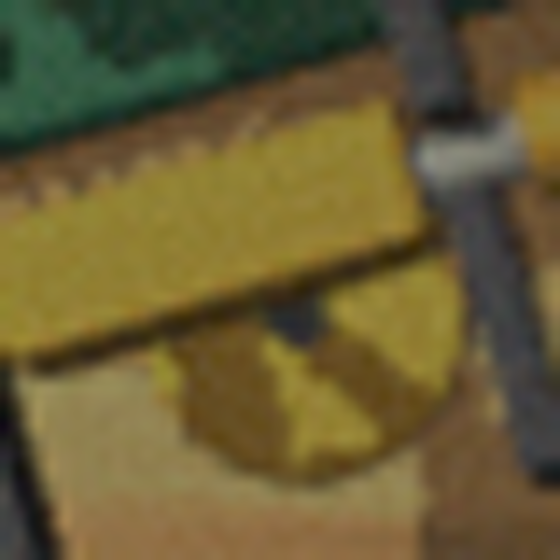

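Run:
```python
from h import *
a=np.linspace(0,2*np.pi,360)
def ext(n,x,y):
    q=proj(n,np.c_[x+27*np.cos(a),y+27*np.sin(a),0*a+100])
    off={'scene':(307,175),'top':(190,198)}[n]; q=(q-off+.5)*14-.5
    st=(proj(n,[[x,y,100],[x,y,130]])-off+.5)*14-.5
    return q.min(0).round(),q.max(0).round(),st.round().tolist()
for x,y in((525,80.5),(526,79.5),(525,79),(526,81)):
    print(x,y,'scene',ext('scene',x,y),'top',ext('top',x,y))
```

```text
525 80.5 scene (array([146., 347.]), array([411., 502.]), [[278.0, 423.0], [287.0, 302.0]]) top (array([147., 153.]), array([472., 475.]), [[309.0, 313.0], [282.0, 289.0]])
526 79.5 scene (array([145., 351.]), array([410., 506.]), [[277.0, 427.0], [286.0, 306.0]]) top (array([153., 147.]), array([478., 469.]), [[315.0, 307.0], [289.0, 283.0]])
525 79 scene (array([140., 349.]), array([405., 504.]), [[272.0, 425.0], [281.0, 305.0]]) top (array([156., 153.]), array([481., 475.]), [[318.0, 313.0], [292.0, 289.0]])
526 81 scene (array([151., 349.]), array([416., 503.]), [[283.0, 425.0], [292.0, 304.0]]) top (array([144., 147.]), array([469., 469.]), [[306.0, 307.0], [279.0, 283.0]])
```

```bash
cat > fit.py <<'E'
from h import *
import sys
S=3
def mask(n,p):
    x,y,z,yaw,pit,rol=p
    Rm=R.from_euler('ZYX',[yaw,pit,rol]).as_matrix(); a=np.linspace(0,2*np.pi,90)
    W=lambda P:np.asarray(P,float)@Rm.T+[x,y,z]
    poly=lambda P:np.round(((proj(n,W(P))+.5)*S-.5)*16).astype(np.int32)
    m=np.zeros((420*S,560*S),np.uint8)
    h=cv2.convexHull(poly(np.vstack([np.c_[35*np.cos(a),35*np.sin(a),0*a+k] for k in(-6,6)]))); cv2.fillPoly(m,[h],255,shift=4)
    hs=[]
    for k in(-6,6):
        q=np.zeros_like(m); cv2.fillPoly(q,[poly([[40,7,k],[40,-7,k],[-7,-7,k],[-7,7,k]])],255,shift=4); hs.append(q)
    m[(hs[0]>0)&(hs[1]>0)]=0
    return cv2.resize(m,(560,420),interpolation=cv2.INTER_AREA)/255.
def obs(n,im,col,p0,excl=[]):
    b,g,r=[im[...,i].astype(float) for i in range(3)]
    v=(r-np.maximum(g,b)) if col=='red' else b-r
    w=np.zeros(v.shape); u0,v0=proj(n,[p0])[0].astype(int); w[v0-26:v0+26,u0-26:u0+26]=1
    lo=np.percentile(v[w>0],5) if col=='red' else -20; hi=np.percentile(v[w>0],90)
    for (x1,y1,x2,y2) in excl: w[y1:y2,x1:x2]=0
    return np.clip((v-lo)/(hi-lo),0,1),w
def fit(tag,col,p0,tilt=False,excl={}):
    O={n:obs(n,cv2.imread(f'pics/{n}{tag}.png'),col,p0[:3],excl.get(n,[])) for n in('scene','top')}
    f=lambda q:sum((np.abs(mask(n,np.r_[q,np.zeros(6-len(q))])-O[n][0])*O[n][1]).sum() for n in O)
    q0=np.array(list(p0)+([0,0] if tilt else []),float); st=[4,4,4,.1,.08,.08][:len(q0)]
    r=minimize(f,q0,method='Nelder-Mead',options=dict(initial_simplex=[q0]+[q0+np.eye(len(q0))[i]*st[i] for i in range(len(q0))],maxfev=400,xatol=.02,fatol=.05))
    r=minimize(f,r.x,method='Nelder-Mead',options=dict(initial_simplex=[r.x]+[r.x-np.eye(len(q0))[i]*st[i]*.5 for i in range(len(q0))],maxfev=400,xatol=.02,fatol=.05))
    return r.x,r.fun,f
if __name__=='__main__':
    tag,col=sys.argv[1:3]; p0=eval(sys.argv[3]); ex=eval(sys.argv[4]) if len(sys.argv)>4 else {}
    for t in(False,True):
        x,v,_=fit(tag,col,p0,t,ex); print(col,'tilt' if t else 'level',x.round(3),round(v,1))
E
python3 fit.py 4 blue "[546,8.5,122,1.86]" "{'top':[(220,195,234,232)]}"; python3 fit.py 0 blue "[514,-180,42,1.55]"
```

```text
blue level [544.827  12.909 118.74    1.909] 309.4
blue tilt [ 5.45053e+02  1.22840e+01  1.18747e+02  1.93800e+00  9.00000e-02
 -1.39000e-01] 259.2
blue level [ 513.882 -179.908   41.914    1.553] 166.8
blue tilt [ 5.13884e+02 -1.79006e+02  4.19020e+01  1.54500e+00  1.19000e-01
 -1.45000e-01] 114.5
```

Run:
```python
import cv2
a=cv2.imread("pics/top4.png"); b=cv2.imread("pics/scene4.png")
cv2.imwrite("pics/p3.png",cv2.resize(a[185:235,220:270],None,fx=12,fy=12,interpolation=cv2.INTER_CUBIC))
cv2.imwrite("pics/p4.png",cv2.resize(b[190:230,290:340],None,fx=12,fy=12,interpolation=cv2.INTER_CUBIC))
```

```text
(no output)
```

View pics/p3.png

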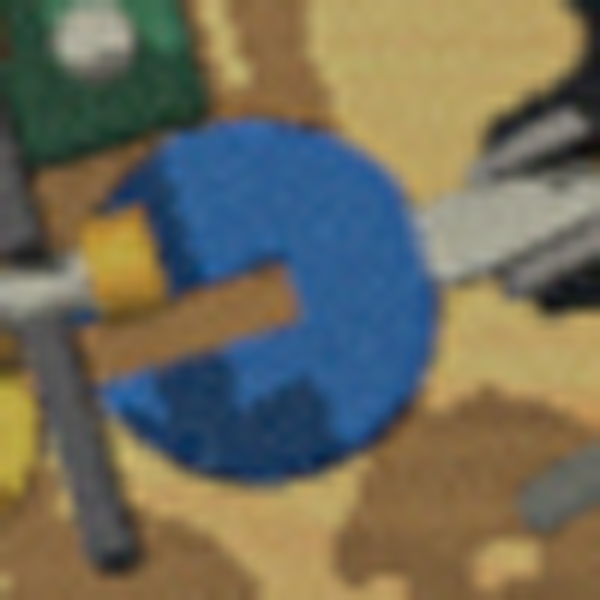

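View pics/p4.png

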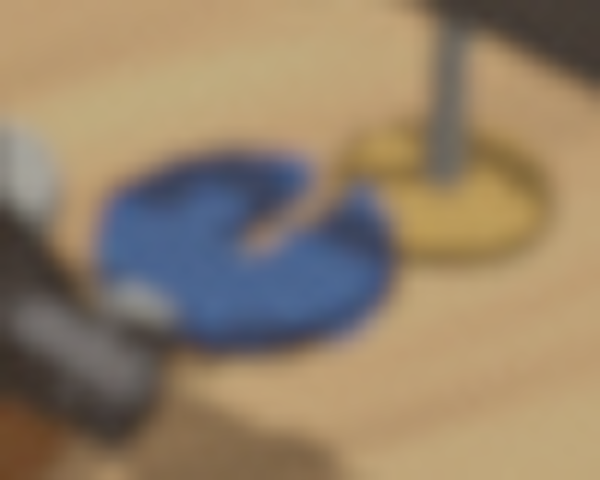

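Run:
```python
from h import *
for z in(124.7,112.7):
    p=atz('top',unc([(297,325),(100,382),(285,262),(165,297),(293,293)],(220,185),12),z)[:,:2]
    d=p[1]-p[0];e=p[3]-p[2]; print(z,p.round(1).tolist(),np.arctan2(d[1],d[0]),np.arctan2(e[1],e[0]))
# model slot corners for candidate
for P in([544.9,12.6,118.7,1.86],[546.4,8,122,1.86],[545,12,119,1.88]):
    W=pose2(P[0],P[1],P[3])
    pts=W([[-7,-7,P[2]+6],[33,-7,P[2]+6],[-7,7,P[2]+6],[-7,-7,P[2]-6],[33,-7,P[2]-6],[-7,7,P[2]-6]])
    print(P,((proj('top',pts)-(220,185)+.5)*12-.5).round().tolist())
    a=np.linspace(0,2*np.pi,100)
    q=(proj('top',W(np.c_[35*np.cos(a),35*np.sin(a),0*a+P[2]+6]))-(220,185)+.5)*12-.5; print(' top ext',q.min(0).round(),q.max(0).round())
    q=(proj('scene',W(np.vstack([np.c_[35*np.cos(a),35*np.sin(a),0*a+P[2]+k] for k in(-6,6)])))-(290,190)+.5)*12-.5; print(' scene ext',q.min(0).round(),q.max(0).round())
```

```text
124.7 [[539.7, 2.7], [529.3, 40.0], [551.8, 5.0], [545.4, 27.7], [545.8, 3.5]] 1.842031547463326 1.844675403489729
112.7 [[541.5, 3.6], [531.0, 41.3], [553.8, 5.8], [547.3, 28.9], [547.7, 4.3]] 1.8420315474633262 1.8446754034897317
[544.9, 12.6, 118.7, 1.86] [[270.0, 253.0], [68.0, 315.0], [291.0, 323.0], [274.0, 263.0], [75.0, 325.0], [295.0, 332.0]]
 top ext [ 60. 117.] [430. 482.]
 scene ext [100. 139.] [409. 364.]
[546.4, 8, 122, 1.86] [[293.0, 242.0], [90.0, 304.0], [314.0, 312.0], [297.0, 252.0], [97.0, 314.0], [318.0, 321.0]]
 top ext [ 83. 106.] [453. 472.]
 scene ext [ 87. 136.] [397. 362.]
[545, 12, 119, 1.88] [[272.0, 252.0], [71.0, 318.0], [294.0, 321.0], [276.0, 262.0], [78.0, 327.0], [299.0, 330.0]]
 top ext [ 63. 116.] [433. 481.]
 scene ext [ 98. 139.] [407. 364.]
```

```bash
python3 go.py "(lambda c:(np.array([562.5-11.3,-46.6+38.8,118.0]),c[2]))(cur())"
```

```text
t 4.5 pos [562.5 -46.7 118. ] q [-0.49  0.52  1.54  0.47  1.61 -0.89] F [ 0.  -0.3 -4.2] op 0.163
tgt [551.2  -7.8 118. ] delta [ 0.087  0.001 -0.103] [0. 0. 0.] rows>= 0.8
```

step_arm(deltas=[0.02, 0, -0.024, 0, 0, 0, 0, 0.044, 0, -0.052, 0, 0, 0, 0, 0.068, 0.001, -0.08, 0, 0, 0, 0, 0.087, 0.001, -0.103, 0, 0, 0, 0, 0.087, 0.001, -0.103, 0, 0, 0, 0])

```text
t: 5.0
tool_pos: [550.5, -6.1, 117.9]
tcp_rot: [-3.14, 0.872, 1.861]
contact_force: [0.3, -0.3, -4.4]
opening: 0.163
```

```bash
python3 look.py 5 "(530,65,110)" 30
```

```text
scene off 293 174 scale 10
top off 187 187 scale 10
t 5.1 [[550.5, -6.1, 117.9], [550.9, -6.9, 118.0], [551.3, -7.5, 118.0]] F [-0.5 -0.  -3.6] rot [-3.141  0.874  1.859] op 0.165
```

View pics/scene5c.png

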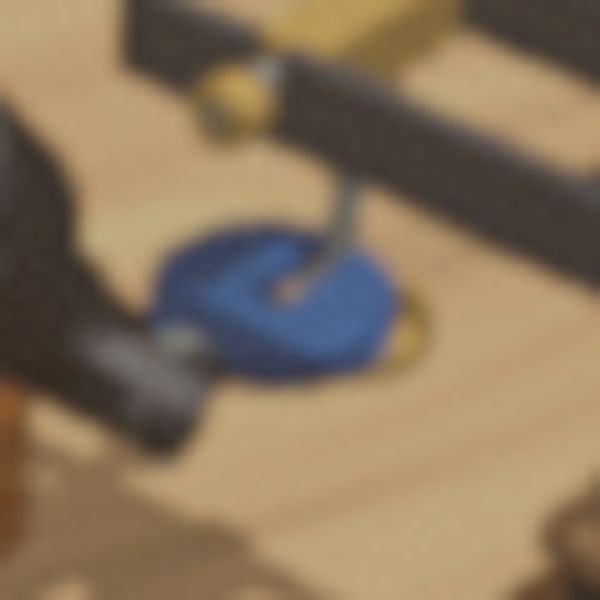

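View pics/top5c.png

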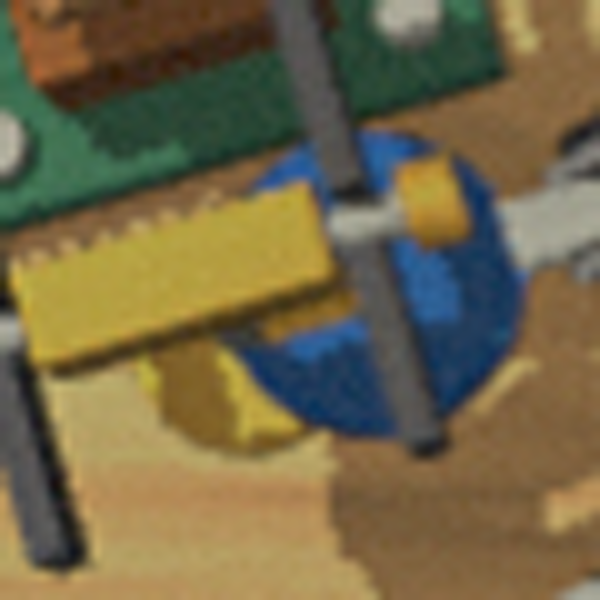

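The stem sits in the slot mouth at about (345,240) in the scene crop, and there is no side force. I'll continue inward.

```bash
python3 go.py "(lambda c:(np.array([551.2-8.2,-7.5+29.0,118.0]),c[2]))(cur())"
```

```text
t 5.1 pos [551.3  -7.5 118. ] q [-0.45  0.47  1.61  0.5   1.57 -0.87] F [-0.5 -0.  -3.6] op 0.165
tgt [543.   21.5 118. ] delta [ 0.064  0.001 -0.077] [0. 0. 0.] rows>= 0.6
```

step_arm(deltas=[0.015, 0, -0.018, 0, 0, 0, 0, 0.032, 0, -0.038, 0, 0, 0, 0, 0.05, 0.001, -0.06, 0, 0, 0, 0, 0.064, 0.001, -0.077, 0, 0, 0, 0, 0.064, 0.001, -0.077, 0, 0, 0, 0])

```text
t: 5.6
tool_pos: [542.4, 22.6, 118.1]
tcp_rot: [-3.141, 0.873, 1.861]
contact_force: [-0.2, -1.2, -4.1]
opening: 0.163
```

```bash
python3 look.py 6 "(525,80,110)" 30
```

```text
scene off 296 171 scale 10
top off 181 189 scale 10
t 5.7 [[542.4, 22.6, 118.1], [542.7, 22.0, 118.1], [542.9, 21.6, 118.1]] F [-0.  -0.2 -3.7] rot [-3.141  0.874  1.86 ] op 0.157
```

View pics/scene6c.png

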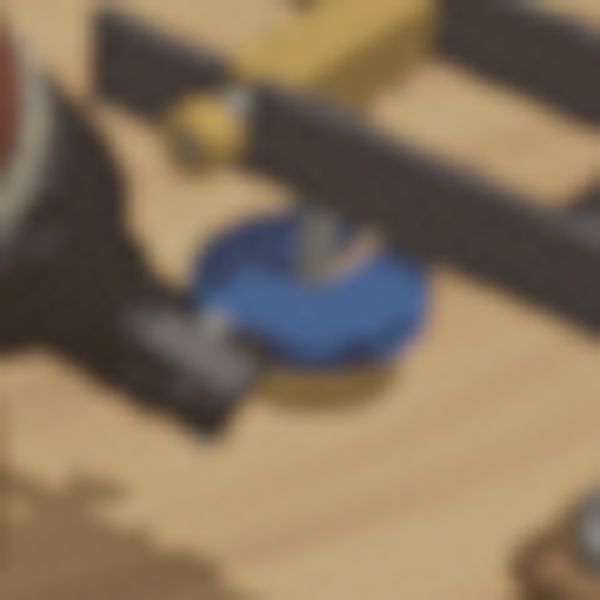

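View pics/top6c.png

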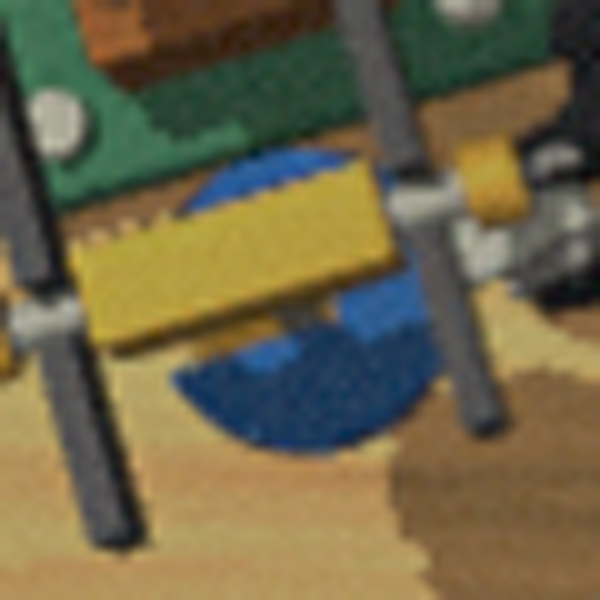

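Run:
```python
from h import *
a=np.linspace(0,2*np.pi,100)
for x,y,z in((525,80.5,118.5),(525.5,79,118.5),(526,77.5,118.5),(525.5,79,117)):
    W=pose2(x,y,1.85)
    q=(proj('top',W(np.vstack([np.c_[35*np.cos(a),35*np.sin(a),0*a+z+k] for k in(-6,6)])))-(181,189)+.5)*10-.5
    r=(proj('scene',W(np.vstack([np.c_[35*np.cos(a),35*np.sin(a),0*a+z+k] for k in(-6,6)])))-(296,171)+.5)*10-.5
    s=(proj('top',[[525,80.5,z+6]])-(181,189)+.5)*10-.5; e=(proj('top',W([[-7,0,z+6],[-7,-7,z+6],[-7,7,z+6],[33,7,z+6]]))-(181,189)+.5)*10-.5
    s2=(proj('scene',[[525,80.5,z+6]])-(296,171)+.5)*10-.5; e2=(proj('scene',W([[-7,0,z+6],[-7,-7,z+6],[-7,7,z+6],[33,7,z+6]]))-(296,171)+.5)*10-.5
    print(x,y,z,'top',q.min(0).round(),q.max(0).round(),'stem',s.round(),'slot',e.round().tolist(),'scene',r.min(0).round(),r.max(0).round(),'stem',s2.round(),e2.round().tolist())
```

```text
525 80.5 118.5 top [142. 148.] [455. 459.] stem [[295. 300.]] slot [[325.0, 291.0], [317.0, 262.0], [333.0, 320.0], [163.0, 371.0]] scene [188. 203.] [438. 379.] stem [[314. 272.]] [[298.0, 282.0], [317.0, 292.0], [279.0, 272.0], [366.0, 215.0]]
525.5 79 118.5 top [148. 145.] [462. 456.] stem [[295. 300.]] slot [[331.0, 289.0], [323.0, 259.0], [340.0, 318.0], [170.0, 368.0]] scene [185. 205.] [435. 382.] stem [[314. 272.]] [[295.0, 285.0], [314.0, 294.0], [275.0, 275.0], [363.0, 217.0]]
526 77.5 118.5 top [155. 143.] [468. 454.] stem [[295. 300.]] slot [[338.0, 286.0], [330.0, 257.0], [346.0, 316.0], [177.0, 366.0]] scene [181. 208.] [431. 384.] stem [[314. 272.]] [[291.0, 287.0], [311.0, 297.0], [272.0, 277.0], [360.0, 219.0]]
525.5 79 117 top [149. 146.] [462. 457.] stem [[296. 301.]] slot [[332.0, 290.0], [324.0, 260.0], [341.0, 319.0], [171.0, 369.0]] scene [184. 209.] [434. 386.] stem [[313. 276.]] [[294.0, 289.0], [314.0, 299.0], [275.0, 279.0], [363.0, 221.0]]
```

```bash
python3 go.py "(lambda c:(np.array([542.9-.4,21.6+1.2,110.0]),c[2]))(cur())"
```

```text
t 5.7 pos [542.9  21.6 118.1] q [-0.41  0.44  1.66  0.51  1.54 -0.85] F [-0.  -0.2 -3.7] op 0.157
tgt [542.5  22.8 110. ] delta [ 0.023 -0.     0.014] [0. 0. 0.] rows>= 0.2
```

step_arm(deltas=[0.006, 0, 0.002, 0, 0, 0, 0, 0.012, 0, 0.006, 0, 0, 0, 0, 0.018, 0, 0.01, 0, 0, 0, 0, 0.023, 0, 0.014, 0, 0, 0, 0, 0.023, 0, 0.014, 0, 0, 0, 0])

```text
t: 6.2
tool_pos: [542.3, 22.8, 109.7]
tcp_rot: [-3.14, 0.873, 1.86]
contact_force: [0.3, -0.6, -3.4]
opening: 0.161
```

```bash
python3 look.py 7 "(525,80,110)" 30; python3 go.py "(lambda c:(c[1]+[0,0,-3],c[2]))(cur())"
```

```text
scene off 296 171 scale 10
top off 181 189 scale 10
t 6.3 [[542.3, 22.8, 109.7], [542.4, 22.8, 109.9], [542.6, 22.7, 110.1]] F [-0.5 -0.3 -3.4] rot [-3.141  0.874  1.86 ] op 0.159
t 6.3 pos [542.6  22.7 110.1] q [-0.41  0.45  1.66  0.52  1.53 -0.85] F [-0.5 -0.3 -3.4] op 0.159
tgt [542.6  22.7 107.1] delta [0.008 0.    0.006] [0. 0. 0.] rows>= 0.1
```

View pics/scene7c.png

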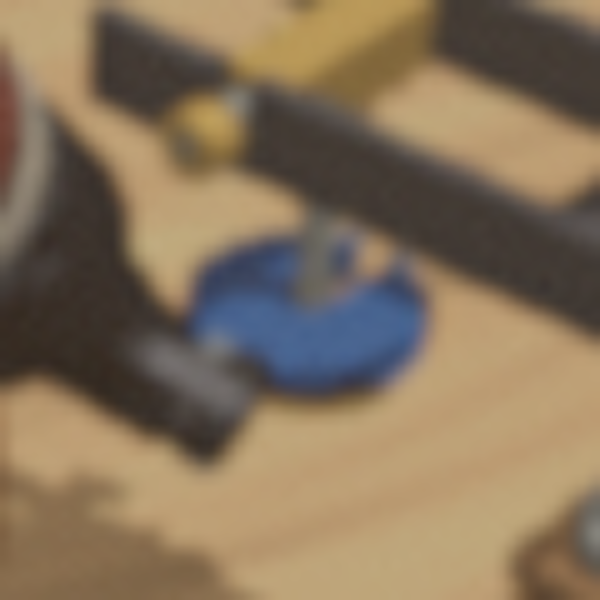

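step_arm(deltas=[0.002, 0, 0.0015, 0, 0, 0, 0, 0.004, 0, 0.003, 0, 0, 0, 0, 0.006, 0, 0.0045, 0, 0, 0, 0, 0.008, 0, 0.006, 0, 0, 0, 0, 0.008, 0, 0.006, 0, 0, 0, 0])

```text
t: 6.8
tool_pos: [542.4, 23.0, 106.9]
tcp_rot: [-3.141, 0.873, 1.86]
contact_force: [-0.1, 0.4, -3.7]
opening: 0.164
```

```bash
python3 go.py "(lambda c:(c[1]+[0,0,-2],c[2]))(cur())"; python3 -c "
from workcell import arm; print(arm.get_state()['ft_torque'])"
```

```text
t 6.8 pos [542.4  23.  106.9] q [-0.41  0.45  1.66  0.52  1.52 -0.85] F [-0.1  0.4 -3.7] op 0.164
tgt [542.4  23.  104.9] delta [0.005 0.    0.004] [0. 0. 0.] rows>= 0.0
[-0.84083724 -0.28148128 -0.02111587]
```

step_arm(deltas=[0.001, 0, 0.001, 0, 0, 0, 0, 0.002, 0, 0.002, 0, 0, 0, 0, 0.004, 0, 0.003, 0, 0, 0, 0, 0.005, 0, 0.004, 0, 0, 0, 0, 0.005, 0, 0.004, 0, 0, 0, 0])

```text
t: 7.3
tool_pos: [542.4, 23.0, 104.9]
tcp_rot: [-3.141, 0.873, 1.86]
contact_force: [0.5, 0.7, -2.5]
opening: 0.166
```

```bash
python3 look.py 8 "(525,80,110)" 30; python3 go.py "(lambda c:(c[1]+[0,0,-1.5],c[2]))(cur())"; python3 -c "
from workcell import arm; print(arm.get_state()['ft_torque'])"
```

```text
scene off 296 171 scale 10
top off 181 189 scale 10
t 7.4 [[542.4, 23.0, 104.9], [542.4, 23.0, 105.0], [542.4, 23.0, 105.0]] F [ 0.2  0.8 -4.4] rot [-3.141  0.873  1.86 ] op 0.161
t 7.4 pos [542.4  23.  105. ] q [-0.41  0.46  1.67  0.52  1.52 -0.86] F [ 0.2  0.8 -4.4] op 0.161
tgt [542.4  23.  103.5] delta [0.004 0.    0.003] [0. 0. 0.] rows>= 0.0
[-0.81978342 -0.3181131  -0.02565294]
```

View pics/scene8c.png

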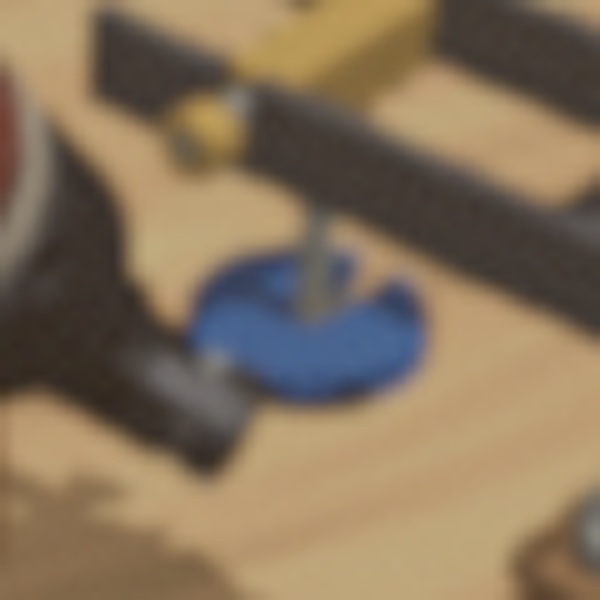

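step_arm(deltas=[0.001, 0, 0.0005, 0, 0, 0, 0, 0.002, 0, 0.001, 0, 0, 0, 0, 0.003, 0, 0.002, 0, 0, 0, 0, 0.004, 0, 0.003, 0, 0, 0, 0, 0.004, 0, 0.003, 0, 0, 0, 0])

```text
t: 7.9
tool_pos: [542.7, 23.1, 104.2]
tcp_rot: [3.141, 0.873, 1.859]
contact_force: [-0.4, -0.7, 2.5]
opening: 0.163
```

```bash
cat > st.py <<'E'
from workcell import arm
s=arm.get_state(); print(round(s['t'],2),s['tool_pos'].round(1),'F',s['contact_force'].round(1),'T',s['ft_torque'].round(2),round(s['opening'],3),'q',s['q'].round(2))
E
python3 st.py
```

```text
7.9 [542.7  23.1 104.2] F [-0.4 -0.7  2.5] T [-0.14  0.01  0.1 ] 0.163 q [-0.41  0.46  1.66  0.52  1.52 -0.86]
```

```bash
python3 look.py 9 "(525,80,110)" 25;python3 st.py
```

```text
scene off 301 176 scale 12
top off 186 194 scale 12
t 8.0 [[542.7, 23.1, 104.2], [542.7, 23.1, 104.2], [542.7, 23.1, 104.2]] F [-0.6 -1.4  3.6] rot [3.141 0.873 1.859] op 0.165
8.0 [542.7  23.1 104.2] F [-0.6 -1.4  3.6] T [-0.1   0.01  0.11] 0.165 q [-0.41  0.46  1.66  0.52  1.52 -0.86]
```

View pics/scene9c.png

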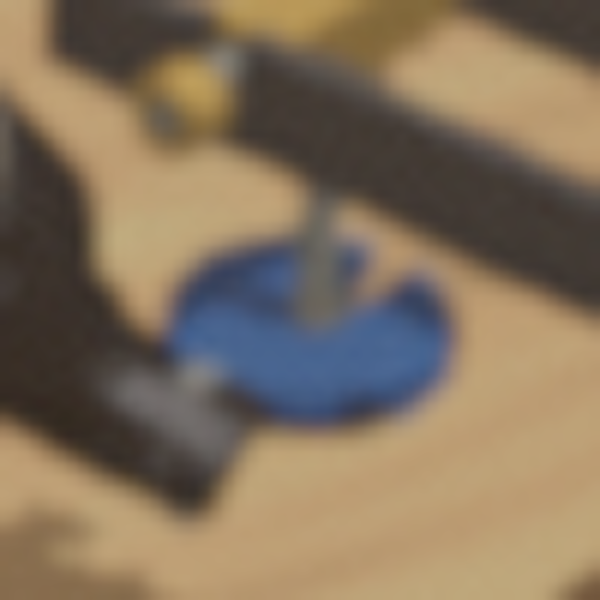

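View pics/top9c.png

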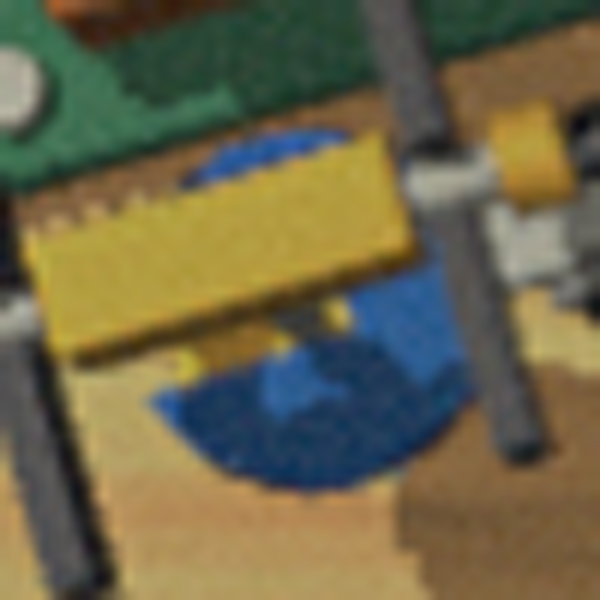

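Run:
```python
from h import *
for y in(82,80.5,79,77.5):
    x=525-(y-80.5)*.28; z=106
    W=pose2(x,y,1.845)
    e=(proj('top',W([[-7,7,z+6],[-7,7,z-6],[34.3,7,z+6]]))-(186,194)+.5)*12-.5
    a=np.linspace(0,2*np.pi,200); q=(proj('top',W(np.c_[35*np.cos(a),35*np.sin(a),0*a+z+6]))-(186,194)+.5)*12-.5
    b=np.linspace(0,2*np.pi,50); s=(proj('top',np.c_[525+5*np.cos(b),80.5+5*np.sin(b),0*b+112])-(186,194)+.5)*12-.5
    s0=(proj('top',np.c_[525+5*np.cos(b),80.5+5*np.sin(b),0*b+100])-(186,194)+.5)*12-.5
    print(y,e.round().tolist(),'disc bottom',q[q[:,1].argmax()].round(),'stem112',s.min(0).round(),s.max(0).round(),'stem100',s0.max(0).round())
```

```text
82 [[341.0, 335.0], [350.0, 343.0], [133.0, 396.0]] disc bottom [294. 493.] stem112 [278. 283.] [330. 334.] stem100 [339. 342.]
80.5 [[349.0, 333.0], [357.0, 341.0], [141.0, 394.0]] disc bottom [302. 491.] stem112 [278. 283.] [330. 334.] stem100 [339. 342.]
79 [[357.0, 331.0], [365.0, 339.0], [149.0, 391.0]] disc bottom [310. 488.] stem112 [278. 283.] [330. 334.] stem100 [339. 342.]
77.5 [[365.0, 328.0], [373.0, 336.0], [157.0, 389.0]] disc bottom [318. 486.] stem112 [278. 283.] [330. 334.] stem100 [339. 342.]
```

step_arm(deltas=[-0.0025, 0, -0.002, 0, 0, 0, 0, -0.005, 0, -0.0043, 0, 0, 0, 0, -0.005, 0, -0.0043, 0, 0, 0, 0, -0.003, 0, -0.0065, 0, 0, 0, 0, -0.0015, 0, -0.0084, 0, 0, 0, 0])

```text
t: 8.5
tool_pos: [542.0, 24.8, 105.7]
tcp_rot: [-3.141, 0.873, 1.86]
contact_force: [-0.5, 0.0, -2.8]
opening: 0.159
```

```bash
python3 st.py
```

```text
8.5 [542.   24.8 105.7] F [-0.5  0.  -2.8] T [-0.86 -0.28  0.03] 0.159 q [-0.41  0.45  1.67  0.52  1.52 -0.85]
```

Moved about 1.7 mm inward and lifted off. Now I'll lower again by about 1.6 mm.

step_arm(deltas=[0.001, 0, 0.001, 0, 0, 0, 0, 0.002, 0, 0.002, 0, 0, 0, 0, 0.003, 0, 0.0025, 0, 0, 0, 0, 0.0043, 0, 0.0036, 0, 0, 0, 0, 0.0043, 0, 0.0036, 0, 0, 0, 0])

```text
t: 9.0
tool_pos: [542.1, 24.8, 104.4]
tcp_rot: [3.141, 0.873, 1.859]
contact_force: [-1.4, 0.7, -1.8]
opening: 0.164
```

```bash
python3 st.py; python3 look.py 10 "(525,80,110)" 25;python3 st.py
```

```text
9.0 [542.1  24.8 104.4] F [-1.4  0.7 -1.8] T [-0.47 -0.06  0.08] 0.164 q [-0.41  0.45  1.67  0.52  1.52 -0.86]
scene off 301 176 scale 12
top off 186 194 scale 12
t 9.1 [[542.1, 24.8, 104.4], [542.1, 24.9, 104.4], [542.1, 24.9, 104.4]] F [ 0.1  0.  -0.7] rot [3.142 0.873 1.859] op 0.163
9.1 [542.1  24.9 104.4] F [ 0.1  0.  -0.7] T [-0.38 -0.06  0.14] 0.163 q [-0.41  0.45  1.67  0.52  1.52 -0.86]
```

View pics/top10c.png

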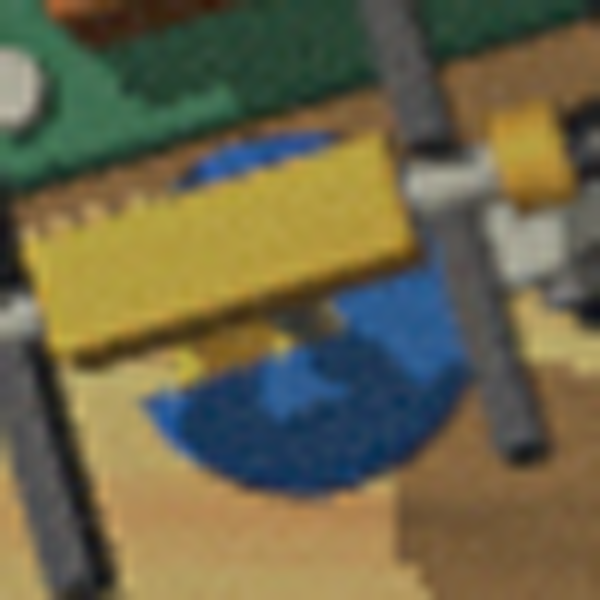

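Centred now: the slot-end corner is at (347,330), against a model value of (349,333). I'll settle the last fraction and release.

step_arm(deltas=[0.0009, 0, 0.0007, 0, 0, 0, 0, 0.0009, 0, 0.0007, 0, 0, 0, 0.0, 0.0009, 0, 0.0007, 0, 0, 0, 0.2, 0.0009, 0, 0.0007, 0, 0, 0, 0.3, 0.0009, 0, 0.0007, 0, 0, 0, 0.4])

```text
t: 9.6
tool_pos: [542.2, 24.8, 104.1]
tcp_rot: [3.141, 0.873, 1.859]
contact_force: [-0.4, 0.5, 0.0]
opening: 0.4
```

```bash
python3 st.py; python3 look.py 11 "(530,60,110)" 30;python3 st.py
```

```text
9.6 [542.2  24.8 104.1] F [-0.4  0.5  0. ] T [-0.24 -0.07  0.01] 0.4 q [-0.41  0.45  1.67  0.52  1.52 -0.86]
scene off 291 174 scale 10
top off 189 187 scale 10
t 9.7 [[542.2, 24.8, 104.1], [542.2, 24.8, 104.1], [542.2, 24.8, 104.1]] F [ 0.3 -0.3 -0.6] rot [3.141 0.873 1.859] op 0.401
9.7 [542.2  24.8 104.1] F [ 0.3 -0.3 -0.6] T [-0.25 -0.1  -0.01] 0.401 q [-0.41  0.45  1.67  0.52  1.52 -0.86]
```

View pics/top11c.png

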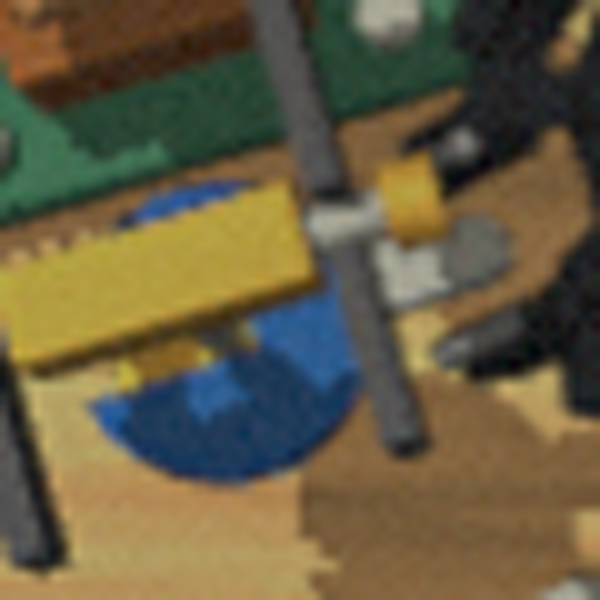

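View pics/scene11c.png

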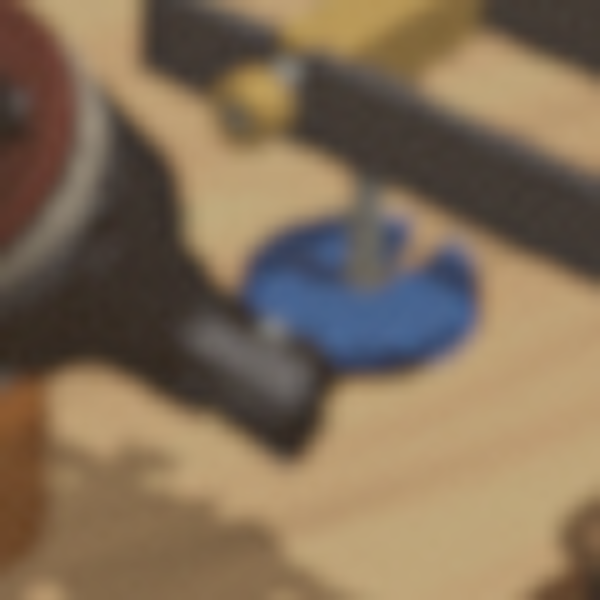

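Blue stayed centred after release. I'll retreat, and meanwhile work out the arm's kinematics from the recorded states to check reach for the red weight's approach.

step_arm(deltas=[-0.06, 0, 0, 0, 0, 0, 0.4, -0.15, 0, 0, 0, 0, 0, 0.4, -0.25, 0, 0, 0, 0, 0, 0.4, -0.35, 0, 0, 0, 0, 0, 0.4, -0.4, 0, -0.02, 0, 0, 0, 0.4])

```text
t: 10.2
tool_pos: [563.8, -46.5, 201.7]
tcp_rot: [3.138, 0.875, 1.855]
contact_force: [-0.1, 0.9, 0.1]
opening: 0.4
```

```bash
cat > kin.py <<'E'
from h import *
s=arm.get_state()
D=[([-1.39309,.22121,1.52757,0,1.39470,-.12609],[186.87,-595.83,244.23],[-1.69786932,1.56890932,1.74751374]),
([-1.2,.28,1.56,.24,1.58,-.5],[338.3,-453.1,214],[-2.776,1.214,1.202]),
([-.95,.53,1.48,.4,1.63,-.86],[476.9,-322.2,126.2],[-3.064,.936,1.476]),
([-.87,.63,1.45,.44,1.62,-.96],[511.7,-275,83.3],[-3.139,.872,1.553]),
([-.45,.47,1.61,.5,1.57,-.87],[551.3,-7.5,118],[-3.141,.874,1.859]),
([-.41,.46,1.66,.52,1.52,-.86],[542.7,23.1,104.2],[3.141,.873,1.859]),
(s['q'],s['tool_pos'],s['tcp_rot'])]
def Rz(a): return R.from_euler('z',a).as_matrix()
def Ry(a): return R.from_euler('y',a).as_matrix()
X=np.eye(3)
def fk(q,p):
    d1,a1,a2,a3,d4,d6,lat,l2=p[:8]; o=p[8:11]
    R1=Rz(q[0]); R2=R1@Ry(q[1]); R3=R2@Ry(q[2]); R4=R3@Rz(q[3]); R5=R4@Ry(q[4]); R6=R5@Rz(q[5])
    pos=R1@[a1,lat,d1]+R2@[0,0,a2]+R3@[a3,0,d4]+R4@[0,l2,0]+R6@[0,0,d6]
    return pos,R6@R.from_rotvec(o).as_matrix()
def err(p,D=D):
    e=[]
    for q,x,r in D:
        a,b=fk(q,p); e+=list((a-x)); e+=list(R.from_matrix(b.T@R.from_euler('xyz',r).as_matrix()).as_rotvec()*200)
    return np.array(e+list((np.array(p[:8])-[300,0,400,0,400,200,0,0])*.003))
if __name__=='__main__':
    best=None
    for o in([0,-np.pi/2,0],[0,np.pi/2,0],[1.57,-1.57,0],[2,0,2],[1.2,-1.2,1.2],[-1.2,-1.2,1.2],[-1.2,-1.2,-1.2]):
        r=least_squares(err,[300,50,400,0,400,200,0,0]+list(o))
        if best is None or r.cost<best.cost: best=r
    print(best.cost,best.x.round(2)); print(err(best.x)[:-8].reshape(-1,6).round(1).tolist())
    np.save('kin.npy',best.x)
    print(s['q'].round(3).tolist(), s['tool_pos'].round(1))
E
python3 kin.py
```

```text
19.187448389711104 [318.99 -11.41 427.39  71.2  560.7  321.24  75.73   1.73   1.21  -1.21
   1.21]
[[-0.9, -1.7, 1.2, -0.4, 0.2, 0.3], [1.6, 3.1, -1.6, -0.0, -1.2, 1.7], [1.3, 1.1, 0.1, 0.4, 0.8, -0.1], [0.2, -0.0, 0.4, 0.6, -0.0, -0.1], [-0.3, -1.8, 1.0, -0.0, 0.1, -1.1], [-0.4, -0.8, -0.9, -0.1, 0.0, -0.9], [-0.0, -0.8, -0.1, -0.4, 0.2, 0.3]]
[-0.491, 0.419, 1.507, 0.482, 1.725, -0.83] [563.8 -46.5 201.7]
```

```bash
cat > ik.py <<'E'
from kin import *
p=np.load('kin.npy')
lo=np.array([-2.98,-.91,.09,-1.24,.2,-2.68]);hi=np.array([2.98,2.08,2.57,4.39,2.65,2.68])
def ik(P,M):
    best=None; rng=np.random.default_rng(0)
    for k in range(14):
        q0=np.array([-.3,.4,1.5,.4,1.5,-.5]) if k==0 else rng.uniform(lo+.05,hi-.05)
        def f(q):
            a,b=fk(q,p); return np.r_[(a-P)/10,R.from_matrix(b.T@M).as_rotvec()*20]
        r=least_squares(f,np.clip(q0,lo+.01,hi-.01),bounds=(lo,hi),max_nfev=80)
        if best is None or r.cost<best.cost-1e-6: best=r
        if best.cost<1e-6: break
    return best.x,best.cost
if __name__=='__main__':
    for fl in(1,-1): 
        x,c=ik(*weight_tcp(RED,1.37,rad(40),flip=fl)); print('grasp',fl,x.round(2),round(c,3))
    for t in(30,40,50):
      for dy in(0.,-.3,.5,-np.pi/2,-np.pi/2-.2,-np.pi/2+.3):
        for fl in(1,-1):
            yaw=HYAW+dy; d=np.array([np.cos(yaw),np.sin(yaw),0])
            o=[]
            for b in(0,75):
                x,c=ik(*weight_tcp(hang(0,0,118)-b*d,yaw,rad(t),flip=fl)); o.append((round(c,3),x.round(2).tolist()))
            if min(o[0][0],o[1][0])<.5: print(t,round(dy,2),fl,o)
E
python3 ik.py
```

```text
grasp 1 [-0.77  0.75  1.36  0.57  1.48  2.38] 0.0
grasp -1 [-0.77  0.75  1.36  0.58  1.48 -0.76] 0.0
30 0.0 1 [(np.float64(0.0), [-0.19, -0.33, 2.4, 0.4, 0.64, -2.32]), (np.float64(0.017), [-0.33, -0.62, 2.57, 0.41, 0.8, -2.43])]
30 0.0 -1 [(np.float64(0.0), [-0.19, -0.33, 2.41, 0.4, 0.63, 0.82]), (np.float64(0.025), [-0.33, -0.62, 2.57, 0.41, 0.8, 0.72])]
30 -0.3 1 [(np.float64(0.0), [0.02, -0.33, 2.4, -0.02, 0.55, -1.53]), (np.float64(0.001), [0.03, -0.62, 2.57, -0.03, 0.67, -1.52])]
30 -0.3 -1 [(np.float64(0.0), [0.02, -0.33, 2.4, -0.03, 0.55, 1.62]), (np.float64(0.002), [0.03, -0.62, 2.57, -0.04, 0.67, 1.63])]
30 0.5 -1 [(np.float64(0.0), [-0.4, -0.15, 2.26, 0.62, 0.92, 0.02]), (np.float64(0.0), [-0.61, -0.25, 2.34, 0.61, 1.04, -0.14])]
30 -1.57 1 [(np.float64(0.0), [0.42, 0.24, 1.85, -0.56, 1.18, 0.38]), (np.float64(0.0), [0.55, 0.29, 1.79, -0.53, 1.25, 0.48])]
30 -1.57 -1 [(np.float64(0.633), [0.44, 0.25, 1.86, -0.6, 1.19, -2.68]), (np.float64(0.0), [0.55, 0.29, 1.79, -0.53, 1.26, -2.66])]
30 -1.77 1 [(np.float64(0.0), [0.4, 0.32, 1.75, -0.52, 1.28, 0.51]), (np.float64(0.0), [0
[... 2179 characters left out ...]
.float64(0.0), [0.69, 0.47, 1.7, -0.79, 1.45, 0.7])]
50 -1.57 -1 [(np.float64(0.0), [0.57, 0.41, 1.79, -0.85, 1.36, -2.49]), (np.float64(0.0), [0.69, 0.47, 1.7, -0.79, 1.45, -2.44])]
50 -1.77 1 [(np.float64(0.0), [0.53, 0.51, 1.65, -0.77, 1.49, 0.71]), (np.float64(0.0), [0.63, 0.59, 1.53, -0.71, 1.57, 0.75])]
50 -1.77 -1 [(np.float64(0.0), [0.53, 0.51, 1.65, -0.77, 1.49, -2.43]), (np.float64(0.0), [0.63, 0.59, 1.53, -0.71, 1.58, -2.39])]
50 -1.27 1 [(np.float64(0.0), [0.59, 0.25, 2.01, -0.99, 1.15, 0.56]), (np.float64(0.0), [0.74, 0.28, 1.97, -0.92, 1.25, 0.62])]
50 -1.27 -1 [(np.float64(0.0), [0.59, 0.25, 2.01, -0.99, 1.15, -2.58]), (np.float64(0.0), [0.74, 0.28, 1.97, -0.92, 1.26, -2.52])]
```

```bash
python3 go.py "weight_tcp(RED,1.37,rad(40),flip=1,back=110)"; python3 go.py "weight_tcp(RED,1.37,rad(40),flip=-1,back=110)"
```

```text
t 10.2 pos [563.8 -46.5 201.7] q [-0.49  0.42  1.51  0.48  1.73 -0.83] F [-0.1  0.9  0.1] op 0.4
tgt [ 601.9 -317.4  122.4] delta [-0.376 -0.134  0.861] [-5.221e+00 -8.300e-01  4.000e-03] rows>= 18.5
t 10.2 pos [563.8 -46.5 201.7] q [-0.49  0.42  1.51  0.48  1.73 -0.83] F [-0.1  0.9  0.1] op 0.4
tgt [ 601.9 -317.4  122.4] delta [-0.376 -0.134  0.861] [0.717 0.003 0.595] rows>= 5.7
```

step_arm(deltas=[-0.05, -0.02, 0.12, 0.2, 0, 0, 0.4, -0.11, -0.04, 0.27, 0.4, 0, 0, 0.4, -0.18, -0.065, 0.42, 0.65, 0, 0, 0.4, -0.25, -0.09, 0.57, 0.85, 0, 0, 0.4, -0.3, -0.107, 0.69, 1.0, 0, 0, 0.4])

```text
t: 10.7
tool_pos: [594.2, -265.1, 136.9]
tcp_rot: [-2.616, 0.874, 1.855]
contact_force: [0.4, 1.3, 0.7]
opening: 0.398
```

step_arm(deltas=[0, 0, 0, 0.25, 0, 0, 0.4, 0, 0, 0, 0.5, 0, 0, 0.4, 0, 0, 0, 0.75, 0, 0, 0.4, 0, 0, 0, 1, 0, 0, 0.4, 0, 0, 0, 1, 0, 0, 0.4])

```text
t: 11.2
tool_pos: [594.1, -264.4, 136.4]
tcp_rot: [-2.091, 0.873, 1.856]
contact_force: [0.3, -0.1, 0.4]
opening: 0.398
```

step_arm(deltas=[0, 0, 0, 0.25, 0, 0, 0.4, 0, 0, 0, 0.5, 0, 0, 0.4, 0, 0, 0, 0.75, 0, 0, 0.4, 0, 0, 0, 1, 0, 0, 0.4, 0, 0, 0, 1, 0, 0, 0.4])

```text
t: 11.7
tool_pos: [594.1, -263.9, 136.2]
tcp_rot: [-1.569, 0.873, 1.856]
contact_force: [0.4, -0.6, -1.6]
opening: 0.404
```

step_arm(deltas=[0, 0, 0, 0.25, 0, 0, 0.4, 0, 0, 0, 0.5, 0, 0, 0.4, 0, 0, 0, 0.75, 0, 0, 0.4, 0, 0, 0, 1, 0, 0, 0.4, 0, 0, 0, 1, 0, 0, 0.4])

```text
t: 12.2
tool_pos: [594.1, -263.6, 136.2]
tcp_rot: [-1.05, 0.872, 1.857]
contact_force: [0.2, 0.7, 0.0]
opening: 0.399
```

```bash
python3 go.py "weight_tcp(RED,1.37,rad(40),flip=1,back=80)"
```

```text
t 12.2 pos [ 594.1 -263.6  136.2] q [-0.71  0.78  1.1   0.37  1.85  1.08] F [0.2 0.7 0. ] op 0.399
tgt [ 605.7 -298.5   99.5] delta [ 0.015  0.148 -0.09 ] [ 2.699  0.325 -0.56 ] rows>= 9.7
```

step_arm(deltas=[0.003, 0.03, -0.018, 0.2, 0.02, -0.04, 0.4, 0.006, 0.06, -0.036, 0.4, 0.05, -0.08, 0.4, 0.009, 0.09, -0.054, 0.6, 0.07, -0.12, 0.4, 0.012, 0.12, -0.072, 0.8, 0.1, -0.17, 0.4, 0.015, 0.148, -0.09, 1.0, 0.12, -0.21, 0.4])

```text
t: 12.7
tool_pos: [605.7, -298.8, 98.8]
tcp_rot: [-0.665, 0.83, 1.676]
contact_force: [-0.1, 0.2, -0.3]
opening: 0.396
```

step_arm(deltas=[0, 0, 0, 0.2, 0.02, -0.04, 0.4, 0, 0, 0, 0.4, 0.05, -0.08, 0.4, 0, 0, 0, 0.6, 0.07, -0.12, 0.4, 0, 0, 0, 0.8, 0.1, -0.17, 0.4, 0, 0, 0, 1.0, 0.12, -0.21, 0.4])

```text
t: 13.2
tool_pos: [605.5, -298.7, 98.6]
tcp_rot: [-0.283, 0.836, 1.488]
contact_force: [0.0, -0.2, 0.1]
opening: 0.401
```

```bash
python3 go.py "weight_tcp(RED,1.37,rad(40),flip=1,back=60)"
```

```text
t 13.2 pos [ 605.5 -298.7   98.6] q [-0.82  0.79  1.18  0.52  1.69  2.04] F [ 0.  -0.2  0.1] op 0.401
tgt [ 608.3 -285.9   84.1] delta [ 0.065 -0.005 -0.002] [ 0.711  0.09  -0.138] rows>= 2.5
```

step_arm(deltas=[0.015, -0.001, 0, 0.2, 0.02, -0.04, 0.4, 0.03, -0.002, -0.001, 0.4, 0.05, -0.08, 0.4, 0.05, -0.004, -0.002, 0.6, 0.08, -0.12, 0.4, 0.065, -0.005, -0.002, 0.711, 0.09, -0.138, 0.4, 0.065, -0.005, -0.002, 0.711, 0.09, -0.138, 0.4])

```text
t: 13.7
tool_pos: [607.8, -285.0, 83.7]
tcp_rot: [-0.005, 0.872, 1.371]
contact_force: [0.2, 0.0, -0.5]
opening: 0.4
```

```bash
python3 look.py 12 "(612,-240,60)" 40; python3 go.py "weight_tcp(RED,1.37,rad(40),flip=1,back=0)"
```

```text
scene off 199 234 scale 7
top off 305 145 scale 7
t 13.8 [[607.8, -285.0, 83.7], [608.1, -285.4, 84.0], [608.2, -285.8, 84.2]] F [ 0.5 -0.6 -0.1] rot [-0.006  0.872  1.37 ] op 0.398
t 13.8 pos [ 608.2 -285.8   84.2] q [-0.82  0.73  1.29  0.55  1.57  2.39] F [ 0.5 -0.6 -0.1] op 0.398
tgt [ 616.  -248.1   38.2] delta [ 0.2   -0.    -0.001] [ 0.011  0.001 -0.   ] rows>= 1.2
```

View pics/top12c.png

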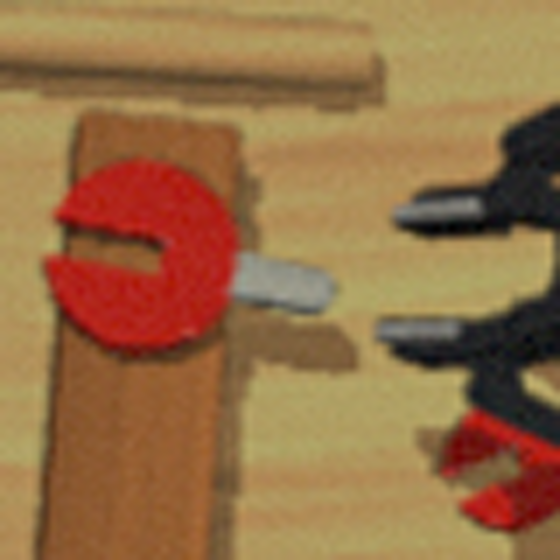

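View pics/scene12c.png

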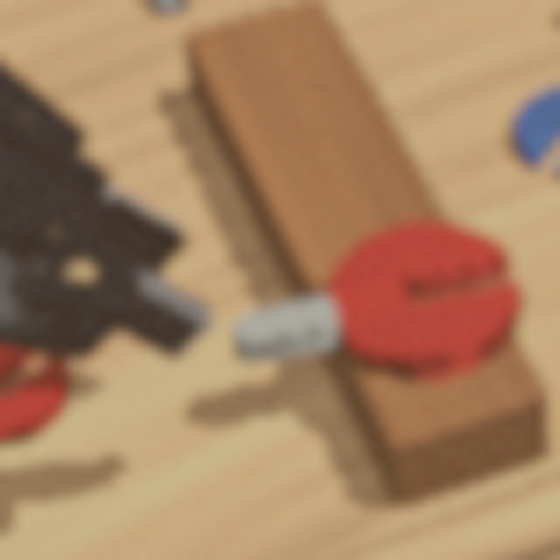

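The fingers are aligned on the red tab once parallax is allowed for, and the hammer handle is clear. Advancing.

step_arm(deltas=[0.05, 0, 0, 0, 0, 0, 0.4, 0.1, 0, 0, 0, 0, 0, 0.4, 0.15, 0, 0, 0, 0, 0, 0.4, 0.195, 0, 0, 0, 0, 0, 0.4, 0.2, 0, -0.001, 0.01, 0, 0, 0.4])

```text
t: 14.3
tool_pos: [614.9, -245.4, 35.4]
tcp_rot: [0.006, 0.87, 1.377]
contact_force: [0.8, -0.2, -0.2]
opening: 0.4
```

```bash
python3 look.py 13 "(617,-220,42)" 40; python3 go.py "weight_tcp(RED,1.37,rad(40),flip=1,back=0)"
```

```text
scene off 207 237 scale 7
top off 295 144 scale 7
t 14.4 [[614.9, -245.4, 35.4], [615.2, -246.3, 36.2], [615.6, -247.3, 37.2]] F [0.3 0.6 0.4] rot [0.002 0.872 1.373] op 0.402
t 14.4 pos [ 615.6 -247.3   37.2] q [-0.77  0.76  1.35  0.57  1.47  2.38] F [0.3 0.6 0.4] op 0.402
tgt [ 616.  -248.1   38.2] delta [-0.004 -0.002  0.   ] [ 0.     0.002 -0.003] rows>= 0.0
```

View pics/top13c.png

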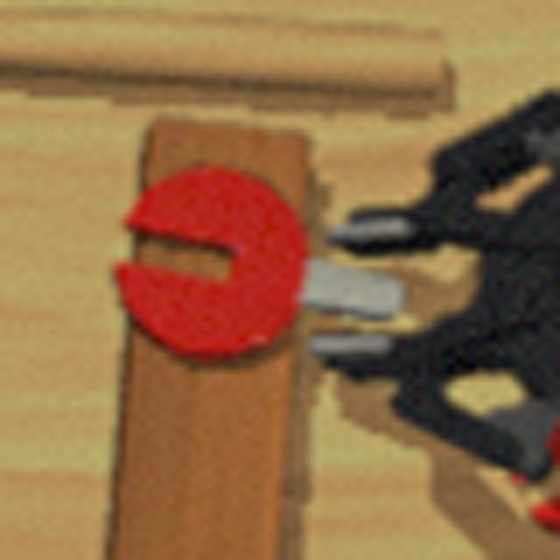

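step_arm(deltas=[-0.002, 0, 0, 0, 0, 0, 0.25, -0.002, 0, 0, 0, 0, 0, 0.1, -0.002, 0, 0, 0, 0, 0, 0.0, -0.002, 0, 0, 0, 0, 0, 0.0, -0.002, 0, 0, 0, 0, 0, 0.0], grip_force=100)

```text
t: 14.9
tool_pos: [615.7, -248.3, 38.4]
tcp_rot: [0.0, 0.872, 1.371]
contact_force: [-1.8, -1.5, 4.4]
opening: 0.17
```

step_arm(deltas=[-0.02, 0, 0.016, 0, 0, 0, 0.0, -0.05, 0, 0.042, 0, 0, 0, 0.0, -0.09, 0, 0.076, 0, 0, 0, 0.0, -0.15, 0, 0.126, 0, 0, 0, 0.0, -0.15, 0, 0.126, 0, 0, 0, 0.0])

```text
t: 15.4
tool_pos: [617.9, -249.9, 102.1]
tcp_rot: [-0.01, 0.875, 1.363]
contact_force: [0.9, -1.0, -2.5]
opening: 0.166
```

```bash
python3 st.py; python3 look.py 14 "(617,-220,100)" 40; python3 st.py
```

```text
15.4 [ 617.9 -249.9  102.1] F [ 0.9 -1.  -2.5] T [-0.76  0.1  -0.04] 0.166 q [-0.77  0.67  1.35  0.57  1.55  2.43]
scene off 206 220 scale 7
top off 299 139 scale 7
t 15.5 [[617.9, -249.9, 102.1], [617.2, -249.6, 100.0], [616.3, -248.9, 98.3]] F [-0.2 -0.1 -3. ] rot [-0.003  0.874  1.369] op 0.167
15.5 [ 616.3 -248.9   98.3] F [-0.2 -0.1 -3. ] T [-0.79  0.19 -0.03] 0.167 q [-0.77  0.68  1.35  0.57  1.54  2.42]
```

View pics/top14c.png

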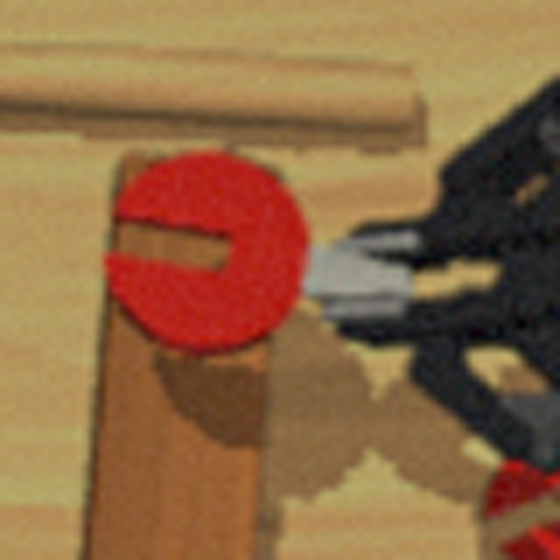

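View pics/scene14.png

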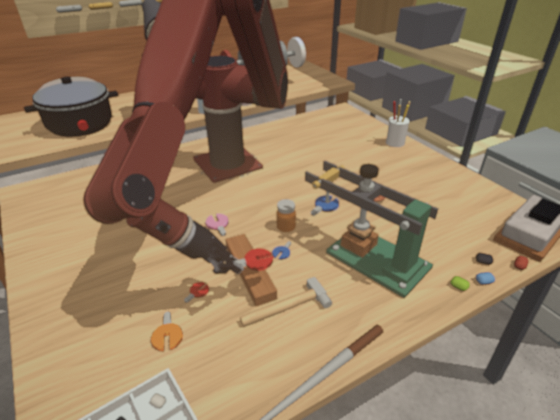

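```bash
cat > path.py <<'E'
from ik import *
W=[([627,-192,105],1.37),([600,-100,290],1.0),([590,30,340],.3),([560,120,340],-.5),([502,162,280],-1.28),(hang(0,75,128),-1.28),(hang(0,0,128),-1.28)]
q=arm.get_state()['q']; last=q
for i in range(len(W)-1):
    for f in np.linspace(0,1,5)[1:]:
        c=np.array(W[i][0])*(1-f)+np.array(W[i+1][0])*f; y=W[i][1]*(1-f)+W[i+1][1]*f
        P,M=weight_tcp(c,y,rad(40),flip=1)
        g=lambda q:np.r_[(fk(q,p)[0]-P)/10,R.from_matrix(fk(q,p)[1].T@M).as_rotvec()*20]
        r=least_squares(g,np.clip(last,lo+.001,hi-.001),bounds=(lo,hi)); print(i,f,P.round(),r.x.round(2),round(r.cost,3),'dq',np.abs(r.x-last).max().round(2)); last=r.x
E
python3 path.py
```

```text
0 0.25 [ 604. -223.  147.] [-0.77  0.52  1.47  0.61  1.52  2.51] 0.0 dq 0.15
0 0.5 [ 592. -199.  194.] [-0.77  0.38  1.57  0.64  1.51  2.61] 0.0 dq 0.14
0 0.75 [ 581. -173.  240.] [-0.77  0.24  1.67  0.68  1.49  2.68] 0.163 dq 0.14
0 1.0 [ 569. -148.  286.] [-0.79  0.1   1.77  0.75  1.49  2.68] 3.117 dq 0.14
1 0.25 [ 559. -109.  299.] [-0.8  -0.05  1.95  0.86  1.38  2.68] 11.597 dq 0.18
1 0.5 [550. -69. 311.] [-0.8  -0.21  2.12  1.    1.27  2.68] 25.965 dq 0.17
1 0.75 [542. -28. 324.] [-0.77 -0.35  2.29  1.15  1.15  2.68] 46.963 dq 0.16
1 1.0 [536.  13. 336.] [-0.64 -0.48  2.45  1.37  0.92  2.68] 73.424 dq 0.24
2 0.25 [526.  47. 336.] [-0.16 -0.6   2.55  1.87  0.2   2.68] 74.705 dq 0.72
2 0.5 [518.  81. 336.] [-0.11 -0.6   2.57  2.02  0.2   2.68] 83.216 dq 0.15
2 0.75 [513. 114. 336.] [-0.05 -0.58  2.57  2.18  0.2   2.68] 106.047 dq 0.16
2 1.0 [510. 147. 336.] [ 0.01 -0.57  2.57  2.34  0.2   2.68] 142.337 dq 0.17
3 0.25 [502. 167. 321.] [ 0.46 -0.33  2.46  4.39  0.63  0.89] 124.573 dq 2.05
3 0.5 [495. 185. 306.] [ 0.53 -0.24  2.44  4.39  0.73  1.06] 154.97 dq 0.17
3 0.75 [490. 202. 291.] [ 0.57 -0.17  2.42  4.39  0.78  1.23] 193.635 dq 0.17
3 1.0 [486. 216. 276.] [ 0.6  -0.11  2.4   4.39  0.8   1.4 ] 239.932 dq 0.17
4 0.25 [486. 214. 238.] [ 0.57 -0.07  2.41  4.39  0.75  1.45] 219.159 dq 0.06
4 0.5 [487. 212. 200.] [ 0.55 -0.01  2.41  4.39  0.7   1.5 ] 198.606 dq 0.05
4 0.75 [487. 209. 162.] [0.53 0.05 2.4  4.39 0.66 1.55] 178.71 dq 0.06
4 1.0 [487. 207. 124.] [0.52 0.12 2.38 4.39 0.63 1.59] 159.84 dq 0.07
5 0.25 [493. 189. 124.] [0.49 0.11 2.39 4.39 0.63 1.56] 152.31 dq 0.03
5 0.5 [498. 171. 124.] [0.45 0.11 2.39 4.39 0.63 1.54] 144.926 dq 0.03
5 0.75 [503. 153. 124.] [0.42 0.1  2.39 4.39 0.63 1.51] 137.706 dq 0.03
5 1.0 [509. 135. 124.] [0.39 0.1  2.39 4.39 0.63 1.48] 130.673 dq 0.03
```

```bash
sed -i 's/^W=.*/Y1=HYAW-np.pi\/2+2*np.pi\nW=[([627,-192,105],1.37),([590,-130,250],1.8),([530,-30,340],2.6),([490,80,340],3.4),([480,170,320],4.3),(hang(0,90,230),Y1),(hang(0,75,128),Y1),(hang(0,0,128),Y1)]/' path.py; python3 path.py
```

```text
0 0.25 [ 612. -233.  137.] [-0.74  0.64  1.33  0.54  1.64  2.4 ] 0.0 dq 0.09
0 0.5 [ 609. -218.  174.] [-0.71  0.61  1.29  0.51  1.72  2.37] 0.0 dq 0.09
0 0.75 [ 606. -202.  210.] [-0.67  0.59  1.25  0.48  1.81  2.33] 0.0 dq 0.09
0 1.0 [ 603. -185.  246.] [-0.64  0.57  1.21  0.45  1.9   2.3 ] 0.0 dq 0.08
1 0.25 [ 599. -157.  269.] [-0.57  0.58  1.16  0.39  1.99  2.19] 0.0 dq 0.1
1 0.5 [ 593. -126.  291.] [-0.49  0.58  1.12  0.32  2.07  2.09] 0.0 dq 0.11
1 0.75 [587. -93. 314.] [-0.4   0.57  1.09  0.25  2.14  1.97] 0.0 dq 0.12
1 1.0 [579. -59. 336.] [-0.32  0.55  1.07  0.18  2.2   1.85] 0.0 dq 0.12
2 0.25 [574. -22. 336.] [-0.22  0.55  1.07  0.1   2.21  1.72] 0.0 dq 0.12
2 0.5 [566.  17. 336.] [-0.12  0.55  1.08  0.02  2.21  1.6 ] 0.0 dq 0.12
2 0.75 [557.  56. 336.] [-0.01  0.53  1.1  -0.06  2.21  1.48] 0.0 dq 0.12
2 1.0 [545.  95. 336.] [ 0.09  0.52  1.12 -0.13  2.19  1.37] 0.0 dq 0.12
3 0.25 [538. 129. 331.] [ 0.2   0.51  1.14 -0.22  2.16  1.23] 0.0 dq 0.14
3 0.5 [528. 162. 326.] [ 0.3   0.49  1.17 -0.3   2.11  1.09] 0.0 dq 0.13
3 0.75 [516. 193. 321.] [ 0.41  0.46  1.22 -0.37  2.05
[... 274 characters left out ...]
29  1.57 -0.6   1.65  0.58] 0.0 dq 0.12
4 1.0 [483. 221. 226.] [ 0.65  0.24  1.68 -0.65  1.52  0.49] 0.0 dq 0.13
5 0.25 [484. 218. 201.] [ 0.64  0.27  1.7  -0.65  1.48  0.52] 0.0 dq 0.04
5 0.5 [485. 214. 175.] [ 0.64  0.29  1.72 -0.66  1.44  0.54] 0.0 dq 0.04
5 0.75 [486. 210. 150.] [ 0.63  0.33  1.74 -0.66  1.4   0.57] 0.0 dq 0.04
5 1.0 [487. 207. 124.] [ 0.63  0.36  1.75 -0.67  1.36  0.59] 0.0 dq 0.04
6 0.25 [493. 189. 124.] [ 0.59  0.34  1.77 -0.68  1.34  0.57] 0.0 dq 0.03
6 0.5 [498. 171. 124.] [ 0.56  0.33  1.79 -0.69  1.32  0.55] 0.0 dq 0.03
6 0.75 [503. 153. 124.] [ 0.53  0.31  1.81 -0.7   1.3   0.54] 0.0 dq 0.03
6 1.0 [509. 135. 124.] [ 0.5   0.3   1.82 -0.72  1.28  0.52] 0.0 dq 0.03
```

```bash
cat > rows.py <<'E'
from h import *
import sys
Y1=HYAW-np.pi/2+2*np.pi
def rows(c,y,fl=1,fr=(.2,.4,.6,.8,1.)):
    P,M=weight_tcp(c,y,rad(40),flip=fl); s,p,C=cur(); sh=C.T@(P-p)/300; rv=R.from_matrix(C.T@M).as_rotvec(degrees=True)/30
    print('t',round(s['t'],2),'pos',p.round(1),'F',s['contact_force'].round(1),'op',round(s['opening'],3),'need rows',round(max(np.linalg.norm(sh)*6,np.linalg.norm(rv)*30/8.59),1))
    for f in fr: print(', '.join(f'{v:.3f}' for v in np.r_[sh*f,rv*f]))
if __name__=='__main__': rows(*eval(sys.argv[1]))
E
python3 rows.py "[600,-140,210],1.8"
```

```text
t 15.5 pos [ 616.3 -248.9   98.3] F [-0.2 -0.1 -3. ] op 0.167 need rows 2.9
-0.033, 0.009, 0.073, -0.125, -0.001, 0.106
-0.066, 0.018, 0.145, -0.250, -0.001, 0.212
-0.099, 0.027, 0.218, -0.375, -0.002, 0.317
-0.132, 0.037, 0.291, -0.500, -0.003, 0.423
-0.165, 0.046, 0.363, -0.626, -0.003, 0.529
```

step_arm(deltas=[-0.03, 0.008, 0.06, -0.1, 0, 0.085, 0, -0.06, 0.018, 0.135, -0.23, 0, 0.195, 0, -0.1, 0.027, 0.218, -0.375, 0, 0.317, 0, -0.132, 0.037, 0.291, -0.5, 0, 0.423, 0, -0.165, 0.046, 0.363, -0.625, 0, 0.529, 0])

```text
t: 16.0
tool_pos: [612.3, -194.8, 205.4]
tcp_rot: [0.003, 0.873, 1.805]
contact_force: [0.4, 0.7, -2.5]
opening: 0.17
```

```bash
python3 rows.py "[570,-80,300],2.3"
```

```text
t 16.0 pos [ 612.3 -194.8  205.4] F [ 0.4  0.7 -2.5] op 0.17 need rows 3.3
-0.016, -0.008, 0.075, -0.146, 0.000, 0.121
-0.031, -0.016, 0.151, -0.292, 0.000, 0.243
-0.047, -0.024, 0.226, -0.438, 0.000, 0.364
-0.063, -0.032, 0.302, -0.584, 0.000, 0.486
-0.079, -0.040, 0.377, -0.730, 0.001, 0.607
```

step_arm(deltas=[-0.016, -0.008, 0.075, -0.146, 0, 0.121, 0, -0.031, -0.016, 0.15, -0.292, 0, 0.243, 0, -0.047, -0.024, 0.226, -0.438, 0, 0.364, 0, -0.063, -0.032, 0.302, -0.584, 0, 0.486, 0, -0.079, -0.04, 0.377, -0.73, 0, 0.607, 0])

```text
t: 16.5
tool_pos: [607.5, -121.8, 295.2]
tcp_rot: [0.001, 0.87, 2.304]
contact_force: [-0.7, -0.5, -3.1]
opening: 0.164
```

```bash
python3 rows.py "[530,-20,345],2.8"
```

```text
t 16.5 pos [ 607.5 -121.8  295.2] F [-0.7 -0.5 -3.1] op 0.164 need rows 3.3
0.010, -0.025, 0.059, -0.145, 0.001, 0.122
0.020, -0.050, 0.119, -0.290, 0.002, 0.244
0.030, -0.075, 0.178, -0.436, 0.003, 0.366
0.040, -0.100, 0.237, -0.581, 0.004, 0.488
0.050, -0.125, 0.296, -0.726, 0.004, 0.610
```

step_arm(deltas=[0.01, -0.025, 0.06, -0.145, 0.001, 0.122, 0, 0.02, -0.05, 0.119, -0.29, 0.002, 0.244, 0, 0.03, -0.075, 0.178, -0.436, 0.003, 0.366, 0, 0.04, -0.1, 0.237, -0.581, 0.004, 0.488, 0, 0.05, -0.125, 0.296, -0.726, 0.004, 0.61, 0])

```text
t: 17.0
tool_pos: [583.3, -38.3, 339.6]
tcp_rot: [-0.001, 0.87, 2.804]
contact_force: [0.9, -0.2, -3.3]
opening: 0.167
```

```bash
python3 rows.py "[500,60,345],3.35"
```

```text
t 17.0 pos [583.3 -38.3 339.6] F [ 0.9 -0.2 -3.3] op 0.167 need rows 3.6
0.026, -0.063, 0.033, -0.159, 0.001, 0.134
0.052, -0.126, 0.065, -0.319, 0.002, 0.269
0.078, -0.189, 0.098, -0.478, 0.003, 0.403
0.104, -0.252, 0.130, -0.638, 0.003, 0.537
0.130, -0.316, 0.163, -0.797, 0.004, 0.672
```

step_arm(deltas=[0.026, -0.063, 0.033, -0.159, 0.001, 0.134, 0, 0.052, -0.126, 0.065, -0.319, 0.002, 0.269, 0, 0.078, -0.189, 0.098, -0.478, 0.003, 0.403, 0, 0.104, -0.252, 0.13, -0.638, 0.003, 0.537, 0, 0.13, -0.316, 0.163, -0.797, 0.004, 0.672, 0])

```text
t: 17.5
tool_pos: [555.3, 72.9, 339.6]
tcp_rot: [-0.002, 0.871, -2.93]
contact_force: [-0.2, -0.4, -2.5]
opening: 0.167
```

```bash
python3 rows.py "[485,130,335],3.9"
```

```text
t 17.5 pos [555.3  72.9 339.6] F [-0.2 -0.4 -2.5] op 0.167 need rows 3.6
0.008, -0.067, 0.000, -0.159, 0.001, 0.134
0.016, -0.133, 0.001, -0.318, 0.001, 0.269
0.023, -0.200, 0.001, -0.477, 0.002, 0.403
0.031, -0.267, 0.002, -0.637, 0.002, 0.537
0.039, -0.334, 0.002, -0.796, 0.003, 0.672
```

step_arm(deltas=[0.008, -0.067, 0, -0.159, 0.001, 0.134, 0, 0.016, -0.133, 0.001, -0.318, 0.001, 0.269, 0, 0.023, -0.2, 0.001, -0.477, 0.002, 0.403, 0, 0.031, -0.267, 0.002, -0.637, 0.002, 0.537, 0, 0.039, -0.334, 0.002, -0.796, 0.003, 0.672, 0])

```text
t: 18.0
tool_pos: [525.8, 170.3, 329.3]
tcp_rot: [-0.003, 0.871, -2.38]
contact_force: [-0.5, -1.1, -3.5]
opening: 0.163
```

```bash
python3 rows.py "[485,175,290],4.45"
```

```text
t 18.0 pos [525.8 170.3 329.3] F [-0.5 -1.1 -3.5] op 0.163 need rows 3.6
0.012, -0.041, -0.030, -0.159, 0.000, 0.134
0.025, -0.081, -0.060, -0.318, 0.001, 0.269
0.037, -0.122, -0.090, -0.476, 0.001, 0.403
0.050, -0.163, -0.120, -0.635, 0.001, 0.538
0.062, -0.203, -0.150, -0.794, 0.001, 0.672
```

step_arm(deltas=[0.012, -0.041, -0.03, -0.159, 0, 0.134, 0, 0.025, -0.081, -0.06, -0.318, 0, 0.269, 0, 0.037, -0.122, -0.09, -0.476, 0.001, 0.403, 0, 0.05, -0.163, -0.12, -0.635, 0.001, 0.538, 0, 0.062, -0.203, -0.15, -0.794, 0.001, 0.672, 0])

```text
t: 18.5
tool_pos: [498.9, 230.7, 284.0]
tcp_rot: [-0.005, 0.872, -1.832]
contact_force: [0.3, 0.0, -4.3]
opening: 0.166
```

```bash
python3 rows.py "hang(0,88,200),Y1"
```

```text
t 18.5 pos [498.9 230.7 284. ] F [ 0.3  0.  -4.3] op 0.166 need rows 3.6
0.051, -0.008, -0.030, -0.159, -0.000, 0.135
0.103, -0.015, -0.060, -0.318, -0.000, 0.270
0.154, -0.023, -0.090, -0.477, -0.000, 0.405
0.205, -0.031, -0.120, -0.636, -0.000, 0.541
0.256, -0.038, -0.150, -0.795, -0.000, 0.676
```

```bash
python3 rows.py "hang(0,115,200),Y1"
```

```text
t 18.5 pos [498.9 230.7 284. ] F [ 0.3  0.  -4.3] op 0.166 need rows 3.6
0.041, -0.017, -0.042, -0.159, -0.000, 0.135
0.083, -0.034, -0.084, -0.318, -0.000, 0.270
0.124, -0.051, -0.126, -0.477, -0.000, 0.405
0.166, -0.068, -0.168, -0.636, -0.000, 0.541
0.207, -0.085, -0.209, -0.795, -0.000, 0.676
```

step_arm(deltas=[0.041, -0.017, -0.042, -0.159, 0, 0.135, 0, 0.083, -0.034, -0.084, -0.318, 0, 0.27, 0, 0.124, -0.051, -0.126, -0.477, 0, 0.405, 0, 0.166, -0.068, -0.168, -0.636, 0, 0.541, 0, 0.207, -0.085, -0.209, -0.795, 0, 0.676, 0])

```text
t: 19.0
tool_pos: [474.6, 245.3, 193.7]
tcp_rot: [-0.005, 0.874, -1.281]
contact_force: [-0.4, -0.4, -3.0]
opening: 0.163
```

```bash
python3 rows.py "hang(0,100,134),Y1"
```

```text
t 19.0 pos [474.6 245.3 193.7] F [-0.4 -0.4 -3. ] op 0.163 need rows 1.3
0.039, 0.001, -0.019, 0.002, -0.000, -0.000
0.078, 0.002, -0.039, 0.004, -0.001, -0.001
0.117, 0.003, -0.058, 0.007, -0.001, -0.001
0.157, 0.004, -0.077, 0.009, -0.002, -0.001
0.196, 0.005, -0.096, 0.011, -0.002, -0.002
```

step_arm(deltas=[0.039, 0.001, -0.019, 0.002, 0, 0, 0, 0.09, 0.002, -0.042, 0.004, 0, 0, 0, 0.14, 0.004, -0.068, 0.007, 0, 0, 0, 0.196, 0.005, -0.096, 0.011, 0, 0, 0, 0.196, 0.005, -0.096, 0.011, -0.002, -0.002, 0])

```text
t: 19.5
tool_pos: [479.6, 228.6, 126.8]
tcp_rot: [-0.008, 0.871, -1.292]
contact_force: [-0.2, -0.6, -3.9]
opening: 0.161
```

```bash
python3 look.py 15 "(505,140,120)" 50; python3 st.py; python3 look.py 16 "(505,140,120)" 25
```

```text
scene off 289 139 scale 6
top off 134 177 scale 6
t 19.6 [[479.6, 228.6, 126.8], [480.2, 229.3, 128.4], [480.8, 230.0, 129.6]] F [ 0.1 -0.2 -2.9] rot [-0.002  0.872 -1.286] op 0.168
19.6 [480.8 230.  129.6] F [ 0.1 -0.2 -2.9] T [0.73 0.23 0.03] 0.168 q [ 0.66  0.37  1.73 -0.65  1.39  0.61]
scene off 314 164 scale 12
top off 159 202 scale 12
t 19.7 [[480.8, 230.0, 129.6], [481.2, 230.5, 130.4], [481.4, 230.9, 131.0]] F [-0.1  0.1 -3. ] rot [ 0.002  0.873 -1.281] op 0.165
```

View pics/scene15c.png

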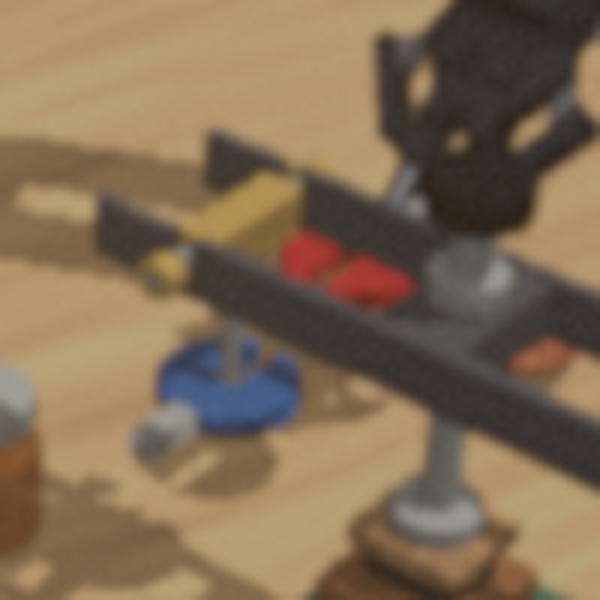

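View pics/top15c.png

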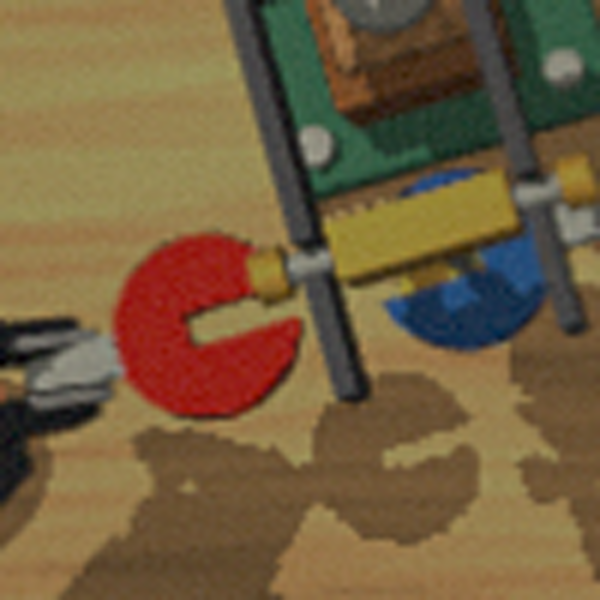

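View pics/top16c.png

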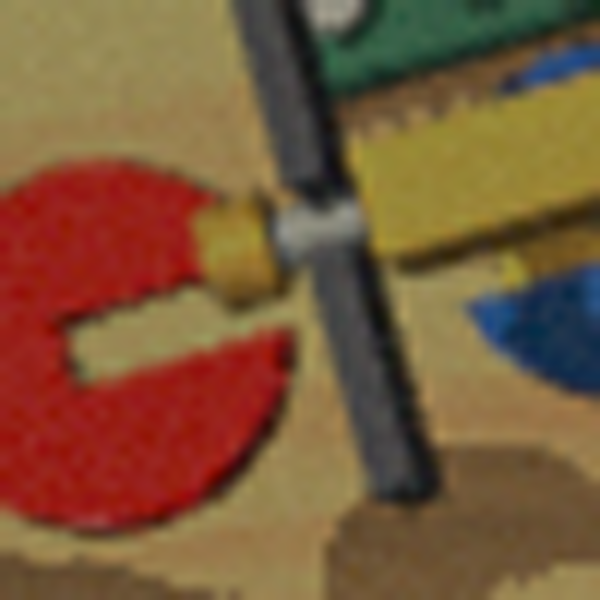

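```bash
python3 - <<'E'
from h import *
s,p,C=cur()
P=np.array([481.2,230.6,130.5]); C_=P-5*tool(-1.282,rad(40))[:,0]+60*np.array([np.cos(-1.282),np.sin(-1.282),0]); print('pred centre',C_)
for z in(128,131,134):
    o=atz('top',unc([(80,385),(290,330),(65,322),(185,285)],(159,202),12),z+6)[:,:2]
    d=o[1]-o[0];e=o[3]-o[2]; print(z,o.round(1).tolist(),np.arctan2(d[1],d[0]),np.arctan2(e[1],e[0]))
x,y,z=C_; off=(159,202)
for x,y,z in(C_,C_+[0,-2,-2],C_+[1,-1,-3]):
    W=pose2(x,y,-1.282)
    print((x,y,z),((proj('top',W([[-7,-7,z+6],[-7,7,z+6],[-7,-7,z-6],[-7,7,z-6],[33,-7,z+6],[33,7,z+6]]))-off+.5)*12-.5).round().tolist())
    a=np.linspace(0,2*np.pi,200); q=(proj('top',W(np.vstack([np.c_[35*np.cos(a),35*np.sin(a),0*a+z+k] for k in(-6,6)])))-off+.5)*12-.5; print(q.min(0).round(),q.max(0).round())
E
python3 fit.py 16 red "[496,176,131,-1.28]" "{'top':[(174,215,195,228)],'scene':[(0,0,560,420)]}" 2>/dev/null
```

```text
pred centre [497.37259127 176.16559798 134.33022222]
128 [[490.9, 179.7], [500.8, 140.4], [502.8, 182.9], [509.5, 160.4]] -1.3258073897818219 -1.2821258661801131
131 [[490.6, 179.0], [500.4, 139.8], [502.4, 182.1], [509.1, 159.7]] -1.3258073897818214 -1.282125866180115
134 [[490.3, 178.2], [500.1, 139.1], [502.1, 181.3], [508.7, 159.0]] -1.3258073897818228 -1.2821258661801112
(np.float64(497.37259127032235), np.float64(176.16559797728706), np.float64(134.3302222155949)) [[65.0, 394.0], [46.0, 322.0], [81.0, 400.0], [62.0, 329.0], [271.0, 330.0], [251.0, 259.0]]
[-95. 160.] [292. 540.]
(np.float64(497.37259127032235), np.float64(174.16559797728706), np.float64(132.3302222155949)) [[78.0, 395.0], [59.0, 323.0], [95.0, 401.0], [75.0, 330.0], [284.0, 331.0], [264.0, 260.0]]
[-82. 162.] [305. 540.]
(np.float64(498.37259127032235), np.float64(175.16559797728706), np.float64(131.3302222155949)) [[75.0, 390.0], [55.0, 319.0], [91.0, 396.0], [71.0, 326.0], [280.0, 326.0], [260.0, 255.0]]
[-85. 157.] [301. 536.]
red level [499.633 177.041 128.317  -1.292] 328.0
red tilt [ 4.99142e+02  1.75425e+02  1.31804e+02 -1.28400e+00 -1.70000e-02
  6.00000e-03] 329.4
```

```bash
python3 rows.py "hang(0,45,131)-[.8,-.4,0],Y1"
```

```text
t 19.7 pos [481.4 230.9 131. ] F [-0.1  0.1 -3. ] op 0.165 need rows 1.1
0.025, -0.001, 0.026, -0.001, -0.000, -0.000
0.050, -0.002, 0.052, -0.001, -0.000, -0.000
0.075, -0.003, 0.078, -0.002, -0.000, -0.000
0.101, -0.004, 0.104, -0.002, -0.001, -0.000
0.126, -0.005, 0.130, -0.003, -0.001, -0.001
```

step_arm(deltas=[0.025, -0.001, 0.026, 0, 0, 0, 0, 0.06, -0.002, 0.062, 0, 0, 0, 0, 0.1, -0.004, 0.104, 0, 0, 0, 0, 0.126, -0.005, 0.13, 0, 0, 0, 0, 0.126, -0.005, 0.13, 0, 0, 0, 0])

```text
t: 20.2
tool_pos: [495.2, 176.3, 126.9]
tcp_rot: [0.001, 0.873, -1.285]
contact_force: [1.4, 1.1, -3.6]
opening: 0.164
```

```bash
python3 look.py 17 "(518,100,115)" 30; python3 st.py
```

```text
scene off 300 167 scale 10
top off 172 192 scale 10
t 20.3 [[495.2, 176.3, 126.9], [495.3, 177.3, 127.0], [495.3, 178.0, 127.1]] F [-0.3 -0.3 -3.3] rot [ 0.002  0.873 -1.282] op 0.164
20.3 [495.3 178.  127.1] F [-0.3 -0.3 -3.3] T [ 0.78  0.25 -0.04] 0.164 q [ 0.57  0.32  1.8  -0.69  1.32  0.56]
```

View pics/scene17c.png

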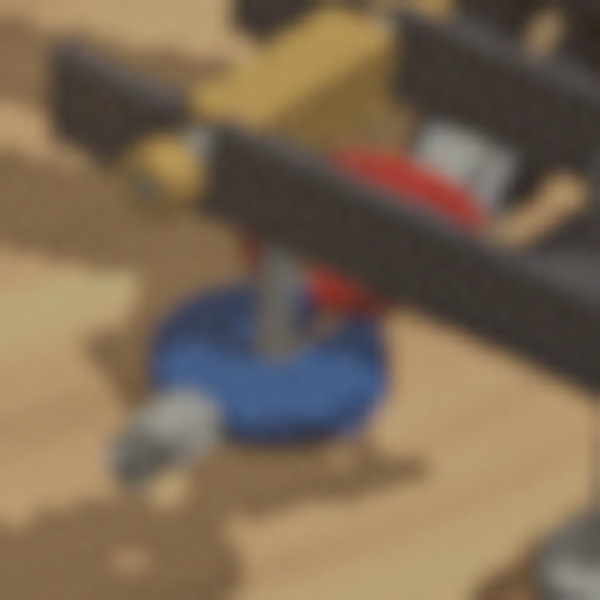

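View pics/top17c.png

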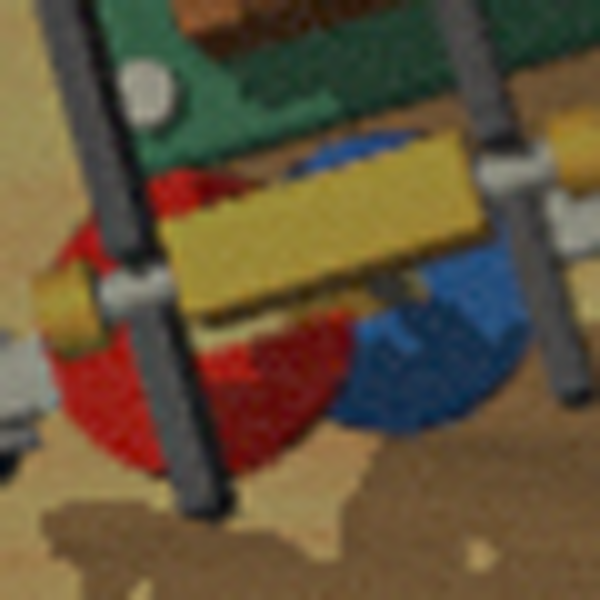

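```bash
python3 - <<'E'
from h import *
off=(172,192);so=(300,167)
P=np.array([495.3,177.7,127.1]); yaw=-1.282
C0=P-5*tool(yaw,rad(40))[:,0]+60*np.array([np.cos(yaw),np.sin(yaw),0]); print('pred',C0)
for dz in(0,-3):
  for dx in(-2,-1,0,1,2):
    C=C0+[dx,0,dz]; z=C[2]; W=pose2(C[0],C[1],yaw)
    t=(proj('top',W([[5,-7,z+6],[34,-7,z+6]]))-off+.5)*10-.5
    m=(t[1,1]-t[0,1])/(t[1,0]-t[0,0]); y250=t[0,1]+m*(270-t[0,0])
    s=(proj('scene',W([[34.3,-7,z+6],[34.3,7,z+6],[34.3,-7,z-6],[34.3,7,z-6]]))-so+.5)*10-.5
    st=(proj('scene',[[525,80.5,112],[525,80.5,z+6]])-so+.5)*10-.5
    a=np.linspace(0,2*np.pi,200); q=(proj('top',W(np.vstack([np.c_[35*np.cos(a),35*np.sin(a),0*a+z+k] for k in(-6,6)])))-off+.5)*10-.5
    print(dz,dx,'lower edge at u=270:',y250.round(1),'horn tip',t[1].round(),'scene horns',s.round().tolist(),'stem',st.round().tolist(),'ext',q.min(0).round(),q.max(0).round())
E
python3 - <<'E'
import cv2
a=cv2.imread('pics/top17.png'); cv2.imwrite('pics/p5.png',cv2.resize(a[205:245,170:230],None,fx=13,fy=13,interpolation=cv2.INTER_CUBIC))
b=cv2.imread('pics/scene17.png'); cv2.imwrite('pics/p6.png',cv2.resize(b[180:215,310:350],None,fx=15,fy=15,interpolation=cv2.INTER_CUBIC))
E
```

```text
pred [511.47259127 123.26559798 130.93022222]
0 -2 lower edge at u=270: 340.1 horn tip [340. 318.] scene horns [[274.0, 246.0], [313.0, 265.0], [271.0, 281.0], [310.0, 300.0]] stem [[271.0, 348.0], [276.0, 276.0]] ext [ 30. 179.] [350. 494.]
0 -1 lower edge at u=270: 335.6 horn tip [340. 314.] scene horns [[276.0, 248.0], [315.0, 267.0], [273.0, 283.0], [312.0, 302.0]] stem [[271.0, 348.0], [276.0, 276.0]] ext [ 30. 175.] [350. 490.]
0 0 lower edge at u=270: 331.2 horn tip [340. 310.] scene horns [[278.0, 250.0], [317.0, 269.0], [275.0, 285.0], [314.0, 304.0]] stem [[271.0, 348.0], [276.0, 276.0]] ext [ 31. 170.] [350. 486.]
0 1 lower edge at u=270: 326.8 horn tip [340. 305.] scene horns [[280.0, 251.0], [319.0, 270.0], [277.0, 286.0], [316.0, 305.0]] stem [[271.0, 348.0], [276.0, 276.0]] ext [ 31. 166.] [350. 481.]
0 2 lower edge at u=270: 322.4 horn tip [340. 301.] scene horns [[282.0, 253.0], [321.0, 272.0], [279.0, 288.0], [318.0, 307.0]] stem [[271.0, 348.0], [276.0, 276.0]] ext [ 31. 162.] [350. 477.]
-3 -2 lower edge at u=270: 342.4 horn tip [342. 320.] scene horns [[273.0, 25
[... 204 characters left out ...]
314.0, 276.0], [272.0, 292.0], [311.0, 310.0]] stem [[271.0, 348.0], [276.0, 284.0]] ext [ 33. 177.] [352. 491.]
-3 0 lower edge at u=270: 333.5 horn tip [342. 311.] scene horns [[277.0, 259.0], [316.0, 277.0], [274.0, 293.0], [313.0, 312.0]] stem [[271.0, 348.0], [276.0, 284.0]] ext [ 34. 172.] [352. 487.]
-3 1 lower edge at u=270: 329.1 horn tip [342. 307.] scene horns [[279.0, 260.0], [318.0, 279.0], [276.0, 295.0], [315.0, 314.0]] stem [[271.0, 348.0], [276.0, 284.0]] ext [ 34. 168.] [352. 482.]
-3 2 lower edge at u=270: 324.7 horn tip [342. 302.] scene horns [[281.0, 262.0], [320.0, 281.0], [278.0, 297.0], [317.0, 316.0]] stem [[271.0, 348.0], [276.0, 284.0]] ext [ 34. 164.] [352. 478.]
```

View pics/p5.png

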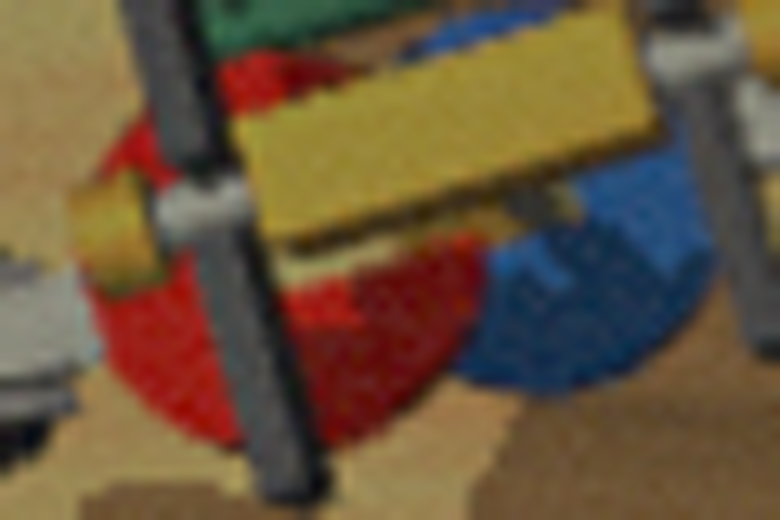

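View pics/p6.png

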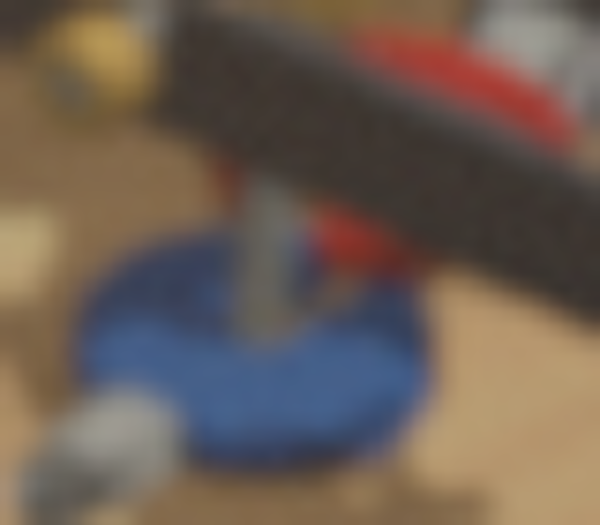

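```bash
python3 rows.py "hang(0,14,131)-[.4,0,0],Y1"
```

```text
t 20.3 pos [495.3 178.  127.1] F [-0.3 -0.3 -3.3] op 0.164 need rows 0.6
0.013, 0.000, 0.016, -0.001, -0.000, 0.000
0.026, 0.001, 0.032, -0.002, -0.001, 0.000
0.040, 0.001, 0.048, -0.003, -0.001, 0.001
0.053, 0.001, 0.063, -0.004, -0.001, 0.001
0.066, 0.001, 0.079, -0.005, -0.001, 0.001
```

step_arm(deltas=[0.013, 0, 0.016, 0, 0, 0, 0, 0.03, 0.001, 0.036, 0, 0, 0, 0, 0.05, 0.001, 0.06, 0, 0, 0, 0, 0.066, 0.001, 0.079, -0.005, 0, 0, 0, 0.066, 0.001, 0.079, -0.005, 0, 0, 0])

```text
t: 20.8
tool_pos: [504.4, 147.3, 127.1]
tcp_rot: [-0.001, 0.873, -1.284]
contact_force: [-1.0, -0.5, -3.2]
opening: 0.164
```

```bash
python3 look.py 18 "(522,85,115)" 30; python3 st.py
```

```text
scene off 297 169 scale 10
top off 178 190 scale 10
t 20.9 [[504.4, 147.3, 127.1], [504.3, 147.8, 127.1], [504.3, 148.1, 127.1]] F [ 0.4 -0.4 -3.2] rot [-0.     0.874 -1.283] op 0.164
20.9 [504.3 148.1 127.1] F [ 0.4 -0.4 -3.2] T [ 0.68  0.22 -0.05] 0.164 q [ 0.52  0.3   1.83 -0.71  1.29  0.53]
```

View pics/scene18c.png

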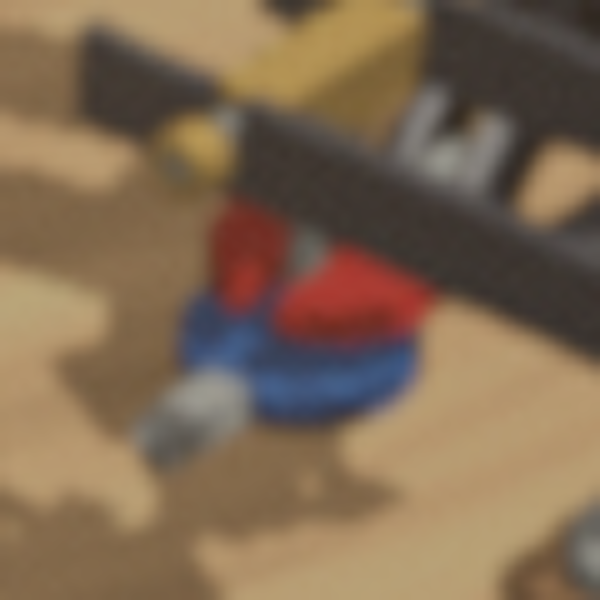

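View pics/top18c.png

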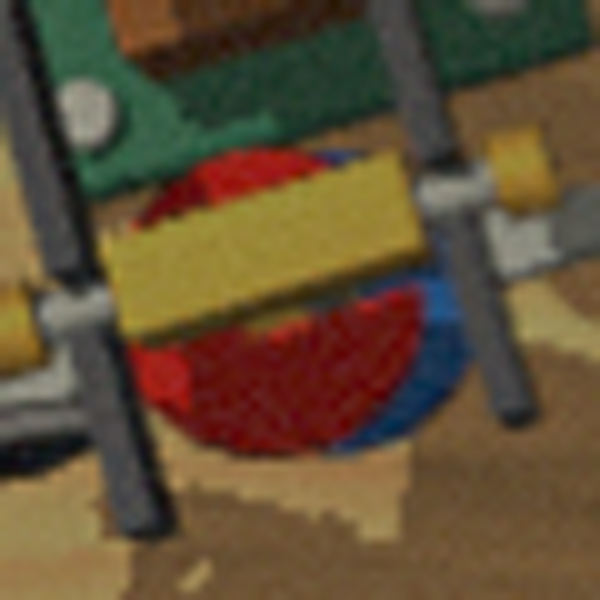

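Run:
```python
from h import *
import cv2
a=cv2.imread('pics/top18.png')[205:245,183:235]; cv2.imwrite('pics/p7.png',cv2.resize(a,None,fx=14,fy=14,interpolation=cv2.INTER_CUBIC))
off=(183,205)
aa=np.linspace(0,2*np.pi,73)
for nm,(x,y,z) in dict(red0=(520.5,93.5,131),red3=(521.3,90.6,131),red5=(521.8,88.7,131),blue=(525,81,106)).items():
    q=(proj('top',np.c_[x+35*np.cos(aa),y+35*np.sin(aa),0*aa+z+6])-off+.5)*14-.5
    print(nm,'max u',q[q[:,0].argmax()].round(),'max v',q[q[:,1].argmax()].round(),'u at v~400 right',[r.round().tolist() for r in q if abs(r[1]-400)<12 and r[0]>250],[r.round().tolist() for r in q if abs(r[1]-300)<14])
```

```text
red0 max u [511. 211.] max v [290. 433.] u at v~400 right [[383.0, 411.0], [400.0, 402.0], [416.0, 391.0]] [[87.0, 291.0], [94.0, 309.0], [490.0, 304.0], [497.0, 286.0]]
red3 max u [529. 206.] max v [309. 427.] u at v~400 right [[401.0, 406.0], [418.0, 397.0]] [[105.0, 286.0], [112.0, 304.0], [508.0, 298.0]]
red5 max u [541. 203.] max v [321. 424.] u at v~400 right [[396.0, 410.0], [413.0, 402.0], [430.0, 393.0]] [[124.0, 300.0], [511.0, 312.0], [520.0, 295.0]]
blue max u [607. 203.] max v [392. 419.] u at v~400 right [[286.0, 391.0], [302.0, 400.0], [319.0, 407.0], [337.0, 412.0], [448.0, 411.0], [465.0, 405.0], [483.0, 397.0], [499.0, 389.0]] [[200.0, 298.0], [578.0, 309.0], [586.0, 293.0]]
```

View pics/p7.png

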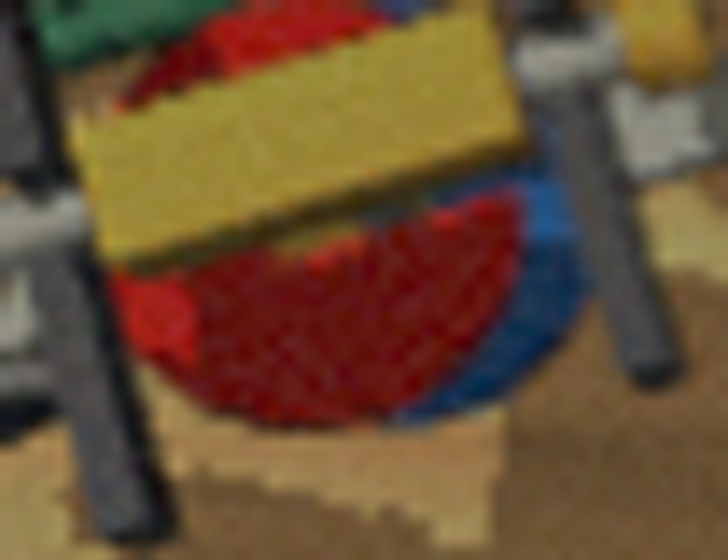

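```bash
python3 go.py "(lambda c:(np.array([504.3+3.3,148.0-9.6,127.0]),tool(-1.282,rad(40),1)))(cur())"
```

```text
t 20.9 pos [504.3 148.1 127.1] q [ 0.52  0.3   1.83 -0.71  1.29  0.53] F [ 0.4 -0.4 -3.2] op 0.164
tgt [507.6 138.4 127. ] delta [0.022 0.001 0.026] [-0.001 -0.002  0.001] rows>= 0.2
```

step_arm(deltas=[0.005, 0, 0.006, 0, 0, 0, 0, 0.011, 0.001, 0.013, 0, 0, 0, 0, 0.017, 0.001, 0.02, 0, 0, 0, 0, 0.022, 0.001, 0.026, 0, 0, 0, 0, 0.022, 0.001, 0.026, 0, 0, 0, 0])

```text
t: 21.4
tool_pos: [507.5, 138.1, 127.0]
tcp_rot: [-0.001, 0.873, -1.284]
contact_force: [0.1, 1.0, -3.1]
opening: 0.163
```

```bash
python3 look.py 19 "(524,82,115)" 25; python3 st.py
python3 - <<'E'
from h import *
a=cv2.imread('pics/top19.png')[205:245,183:235]; cv2.imwrite('pics/p8.png',cv2.resize(a,None,fx=14,fy=14,interpolation=cv2.INTER_CUBIC))
E
```

```text
scene off 301 175 scale 12
top off 185 194 scale 12
t 21.5 [[507.5, 138.1, 127.0], [507.5, 138.3, 127.1], [507.5, 138.4, 127.1]] F [ 0.2  0.1 -3. ] rot [-0.     0.874 -1.283] op 0.166
21.5 [507.5 138.4 127.1] F [ 0.2  0.1 -3. ] T [0.74 0.24 0.01] 0.166 q [ 0.5   0.29  1.84 -0.71  1.28  0.52]
```

View pics/scene19c.png

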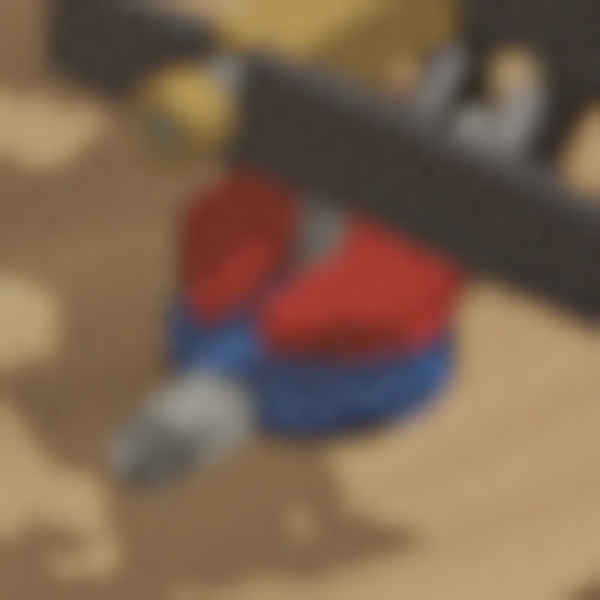

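View pics/p8.png

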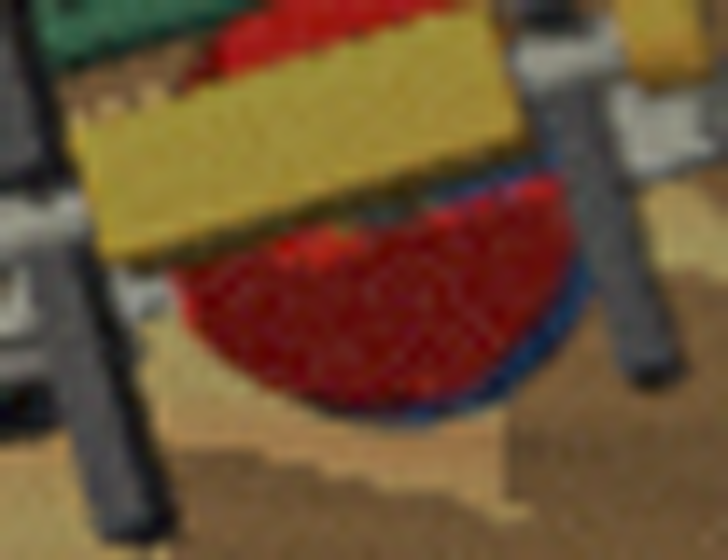

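```bash
python3 go.py "(lambda c:(np.array([507.4,138.7,120.0]),tool(-1.282,rad(40),1)))(cur())"
```

```text
t 21.5 pos [507.5 138.4 127.1] q [ 0.5   0.29  1.84 -0.71  1.28  0.52] F [ 0.2  0.1 -3. ] op 0.166
tgt [507.4 138.7 120. ] delta [ 0.017 -0.    -0.016] [-0.001 -0.002  0.002] rows>= 0.1
```

step_arm(deltas=[0.004, 0, -0.004, 0, 0, 0, 0, 0.009, 0, -0.008, 0, 0, 0, 0, 0.013, 0, -0.012, 0, 0, 0, 0, 0.017, 0, -0.016, 0, 0, 0, 0, 0.017, 0, -0.016, 0, 0, 0, 0])

```text
t: 22.0
tool_pos: [507.2, 138.7, 119.7]
tcp_rot: [-0.001, 0.874, -1.284]
contact_force: [-0.2, -0.7, -3.1]
opening: 0.163
```

```bash
python3 look.py 20 "(524,82,115)" 25; python3 st.py
```

```text
scene off 301 175 scale 12
top off 185 194 scale 12
t 22.1 [[507.2, 138.7, 119.7], [507.3, 138.7, 119.8], [507.4, 138.8, 120.0]] F [ 0.4  1.2 -2.5] rot [-1.000e-03  8.740e-01 -1.283e+00] op 0.167
22.1 [507.4 138.8 120. ] F [ 0.4  1.2 -2.5] T [ 0.71  0.22 -0.02] 0.167 q [ 0.5   0.3   1.84 -0.72  1.27  0.53]
```

View pics/scene20c.png

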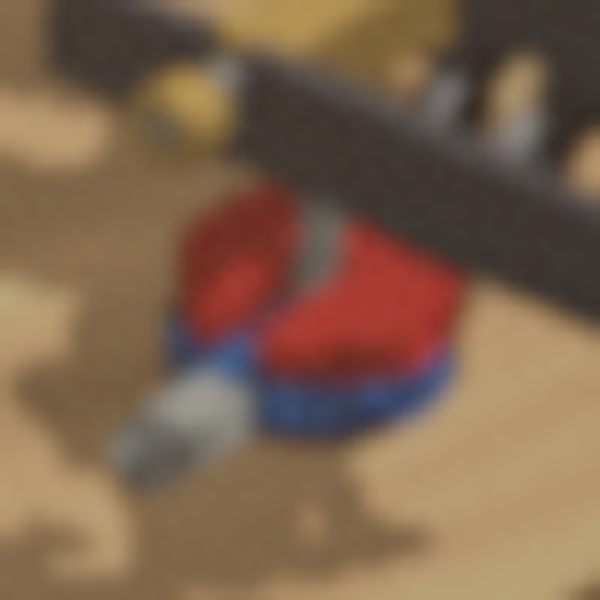

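step_arm(deltas=[0.0015, 0, -0.0013, 0, 0, 0, 0, 0.003, 0, -0.0026, 0, 0, 0, 0, 0.0045, 0, -0.004, 0, 0, 0, 0, 0.006, 0, -0.0053, 0, 0, 0, 0, 0.006, 0, -0.0053, 0, 0, 0, 0])

```text
t: 22.6
tool_pos: [507.3, 138.8, 117.5]
tcp_rot: [-0.001, 0.874, -1.284]
contact_force: [-0.0, -0.1, -3.0]
opening: 0.168
```

```bash
python3 st.py
```

```text
22.6 [507.3 138.8 117.5] F [-0.  -0.1 -3. ] T [0.72 0.24 0.06] 0.168 q [ 0.5   0.3   1.84 -0.72  1.27  0.53]
```

step_arm(deltas=[0.001, 0, -0.0008, 0, 0, 0, 0, 0.002, 0, -0.0016, 0, 0, 0, 0, 0.003, 0, -0.0025, 0, 0, 0, 0, 0.0038, 0, -0.0032, 0, 0, 0, 0, 0.0038, 0, -0.0032, 0, 0, 0, 0])

```text
t: 23.1
tool_pos: [507.2, 138.8, 115.9]
tcp_rot: [-0.001, 0.874, -1.284]
contact_force: [0.4, 0.9, -3.1]
opening: 0.166
```

```bash
python3 st.py
```

```text
23.1 [507.2 138.8 115.9] F [ 0.4  0.9 -3.1] T [0.77 0.27 0.01] 0.166 q [ 0.5   0.31  1.84 -0.72  1.26  0.53]
```

step_arm(deltas=[0.0007, 0, -0.0006, 0, 0, 0, 0, 0.0014, 0, -0.0012, 0, 0, 0, 0, 0.0021, 0, -0.0018, 0, 0, 0, 0, 0.0028, 0, -0.0023, 0, 0, 0, 0, 0.0028, 0, -0.0023, 0, 0, 0, 0])

```text
t: 23.6
tool_pos: [507.3, 138.8, 114.9]
tcp_rot: [-0.001, 0.873, -1.284]
contact_force: [0.1, -0.2, -2.3]
opening: 0.166
```

```bash
python3 st.py;  python3 look.py 21 "(524,82,115)" 25; python3 st.py
```

```text
23.6 [507.3 138.8 114.9] F [ 0.1 -0.2 -2.3] T [ 0.66  0.2  -0.02] 0.166 q [ 0.5   0.31  1.84 -0.72  1.26  0.54]
scene off 301 175 scale 12
top off 185 194 scale 12
t 23.7 [[507.3, 138.8, 114.9], [507.3, 138.8, 114.9], [507.3, 138.8, 114.9]] F [-0.2  1.1 -2.5] rot [-1.000e-03  8.730e-01 -1.284e+00] op 0.17
23.7 [507.3 138.8 114.9] F [-0.2  1.1 -2.5] T [ 0.65  0.15 -0.04] 0.17 q [ 0.5   0.31  1.84 -0.72  1.26  0.54]
```

View pics/scene21c.png

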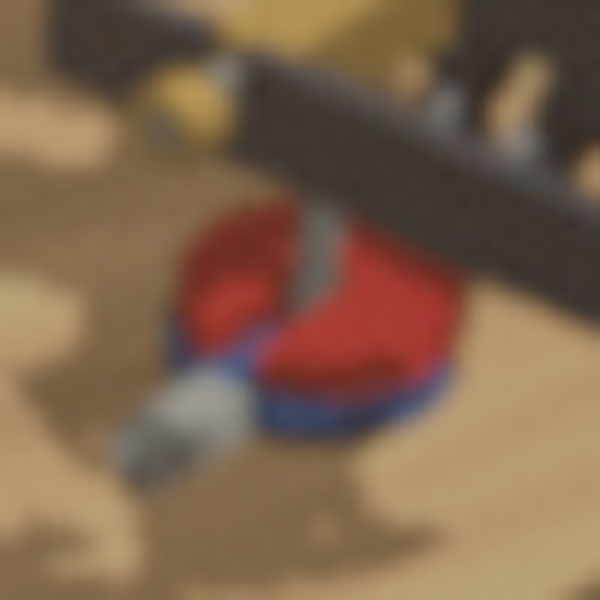

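View pics/top21c.png

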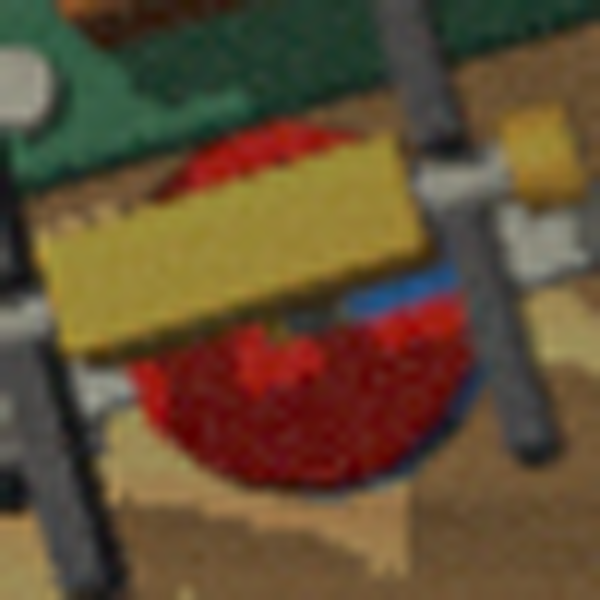

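Run:
```python
from h import *
off=(185,194); z=118
b=np.linspace(0,2*np.pi,50); s=(proj('top',np.c_[525+5*np.cos(b),81+5*np.sin(b),0*b+124])-off+.5)*12-.5; print('stem124',s.min(0).round(),s.max(0).round())
for y in(83,82,81,80,79,78):
    x=525-(y-81)*.285; W=pose2(x,y,-1.284)
    e=(proj('top',W([[-7,-7,z+6],[-7,-7,z-6]]))-off+.5)*12-.5
    a=np.linspace(0,2*np.pi,300); q=(proj('top',W(np.vstack([np.c_[35*np.cos(a),35*np.sin(a),0*a+z+k] for k in(6,)])))-off+.5)*12-.5
    r=q[np.abs(q[:,1]-400)<5]
    print(y,'slot end lower corner',e.round().tolist(),'at v400',r[:,0].min().round(),r[:,0].max().round(),'maxv',q[q[:,1].argmax()].round())
```

```text
stem124 [278. 274.] [330. 326.]
83 slot end lower corner [[268.0, 349.0], [278.0, 357.0]] at v400 133.0 450.0 maxv [290. 488.]
82 slot end lower corner [[273.0, 348.0], [283.0, 355.0]] at v400 138.0 456.0 maxv [295. 486.]
81 slot end lower corner [[279.0, 346.0], [288.0, 354.0]] at v400 146.0 459.0 maxv [300. 485.]
80 slot end lower corner [[284.0, 345.0], [294.0, 352.0]] at v400 151.0 464.0 maxv [306. 483.]
79 slot end lower corner [[289.0, 343.0], [299.0, 351.0]] at v400 156.0 467.0 maxv [311. 481.]
78 slot end lower corner [[295.0, 341.0], [304.0, 349.0]] at v400 164.0 472.0 maxv [316. 480.]
```

step_arm(deltas=[0.0005, 0, -0.0004, 0, 0, 0, 0, 0.001, 0, -0.0008, 0, 0, 0, 0, 0.0015, 0, -0.0013, 0, 0, 0, 0, 0.002, 0, -0.0017, 0, 0, 0, 0, 0.002, 0, -0.0017, 0, 0, 0, 0])

```text
t: 24.2
tool_pos: [507.4, 138.9, 114.4]
tcp_rot: [-0.0, 0.873, -1.283]
contact_force: [-1.3, 0.7, 0.6]
opening: 0.163
```

```bash
python3 st.py
```

```text
24.2 [507.4 138.9 114.4] F [-1.3  0.7  0.6] T [ 0.38  0.14 -0.1 ] 0.163 q [ 0.5   0.31  1.84 -0.72  1.26  0.54]
```

step_arm(deltas=[0.0005, 0, -0.0004, 0, 0, 0, 0, 0.0005, 0, -0.0004, 0, 0, 0, 0.0, 0.0005, 0, -0.0004, 0, 0, 0, 0.2, 0.0005, 0, -0.0004, 0, 0, 0, 0.3, 0.0005, 0, -0.0004, 0, 0, 0, 0.4])

```text
t: 24.7
tool_pos: [507.5, 138.8, 114.3]
tcp_rot: [-0.0, 0.873, -1.283]
contact_force: [-0.0, 0.8, 0.4]
opening: 0.4
```

```bash
python3 st.py;  python3 look.py 22 "(520,95,115)" 30; python3 st.py
```

```text
24.7 [507.5 138.8 114.3] F [-0.   0.8  0.4] T [0.33 0.12 0.03] 0.4 q [ 0.5   0.31  1.84 -0.72  1.26  0.54]
scene off 299 168 scale 10
top off 174 191 scale 10
t 24.8 [[507.5, 138.8, 114.3], [507.5, 138.8, 114.3], [507.5, 138.8, 114.3]] F [-0.4 -0.1  0. ] rot [-0.     0.873 -1.283] op 0.401
24.8 [507.5 138.8 114.3] F [-0.4 -0.1  0. ] T [0.27 0.07 0.01] 0.401 q [ 0.5   0.31  1.84 -0.72  1.26  0.54]
```

View pics/scene22c.png

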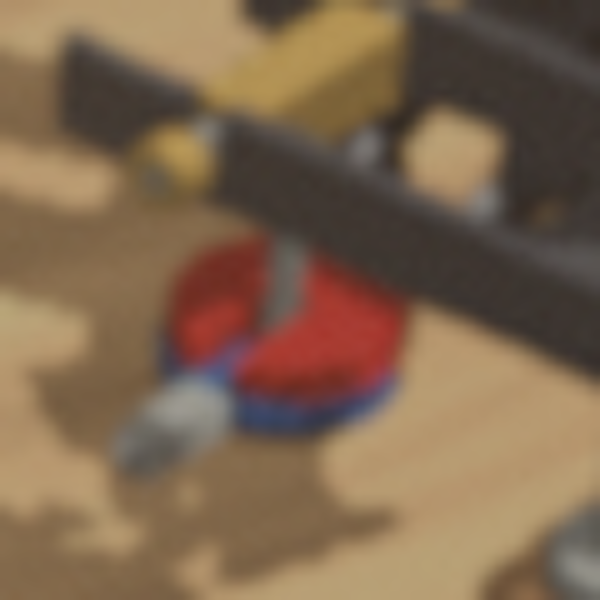

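View pics/top22c.png

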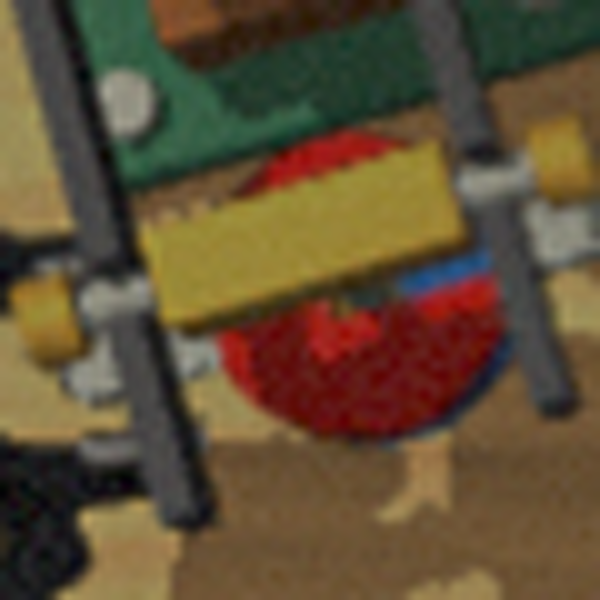

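step_arm(deltas=[-0.04, 0, 0, 0, 0, 0, 0.4, -0.1, 0, 0, 0, 0, 0, 0.4, -0.2, 0, 0, 0, 0, 0, 0.4, -0.3, 0, 0, 0, 0, 0, 0.4, -0.4, 0, 0, 0, 0, 0, 0.4])

```text
t: 25.3
tool_pos: [485.2, 213.9, 207.9]
tcp_rot: [0.0, 0.874, -1.282]
contact_force: [0.4, -0.1, -0.2]
opening: 0.401
```

step_arm(deltas=[-0.1, 0, -0.02, 0, 0, 0, 0.4, -0.2, 0, -0.05, 0, 0, 0, 0.4, -0.2, 0, -0.05, 0, 0, 0, 0.4, -0.2, 0, -0.05, 0, 0, 0, 0.4, -0.2, 0, -0.05, 0, 0, 0, 0.4])

```text
t: 25.8
tool_pos: [470.6, 261.1, 243.4]
tcp_rot: [-0.002, 0.873, -1.285]
contact_force: [-0.5, 0.6, -0.3]
opening: 0.398
```

step_arm(deltas=[0, 0, 0, 0, 0, 0, 0.4, 0, 0, 0, 0, 0, 0, 0.4, 0, 0, 0, 0, 0, 0, 0.4, 0, 0, 0, 0, 0, 0, 0.4, 0, 0, 0, 0, 0, 0, 0.4])

```text
t: 26.3
tool_pos: [470.7, 260.9, 243.4]
tcp_rot: [-0.002, 0.873, -1.285]
contact_force: [0.8, 0.2, 0.2]
opening: 0.396
```

```bash
python3 st.py;  python3 look.py 23 "(524,82,115)" 25; python3 st.py; sleep 0
python3 - <<'E'
from h import *
for n in('scene','top'):
    a=cv2.imread(f'pics/{n}0.png').astype(int);b=cv2.imread(f'pics/{n}23.png').astype(int)
    print(n)
    for nm,pt in dict(jar=(441,-7,60),hammer=(724,-82,15),dish=(457,321,10),handle=(690,-190,15)).items():
        u,v=proj(n,[pt])[0].astype(int); r=14; print(nm,(u,v),np.abs(a[v-r:v+r,u-r:u+r]-b[v-r:v+r,u-r:u+r]).mean().round(1))
E
```

```text
26.3 [470.7 260.9 243.4] F [0.8 0.2 0.2] T [0.32 0.11 0.01] 0.396 q [ 0.71  0.26  1.62 -0.63  1.58  0.52]
scene off 301 175 scale 12
top off 185 194 scale 12
t 26.4 [[470.7, 260.9, 243.4], [470.7, 261.0, 243.5], [470.6, 261.1, 243.5]] F [ 0.1 -0.  -0.3] rot [-0.002  0.873 -1.285] op 0.398
26.4 [470.6 261.1 243.5] F [ 0.1 -0.  -0.3] T [ 0.23  0.08 -0.03] 0.398 q [ 0.71  0.26  1.62 -0.63  1.58  0.52]
scene
jar (np.int64(285), np.int64(210)) 1.2
hammer (np.int64(317), np.int64(291)) 0.8
dish (np.int64(372), np.int64(194)) 1.3
handle (np.int64(272), np.int64(299)) 1.8
top
jar (np.int64(250), np.int64(256)) 3.7
hammer (np.int64(279), np.int64(147)) 3.3
dish (np.int64(121), np.int64(252)) 9.4
handle (np.int64(321), np.int64(159)) 6.2
```

View pics/scene23c.png

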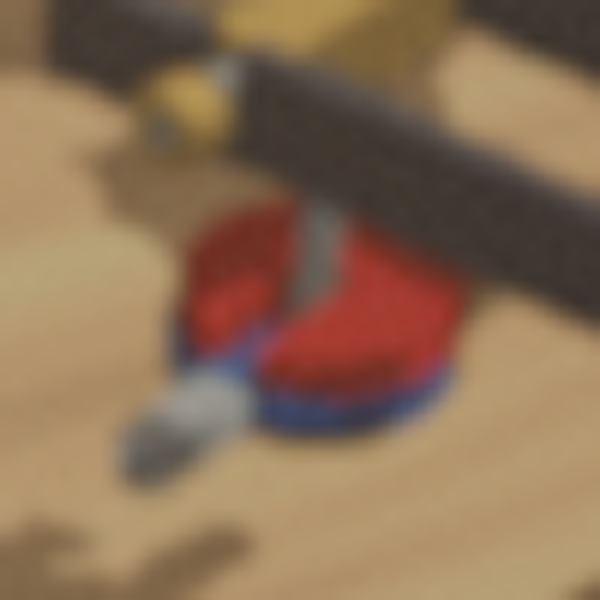

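View pics/top23c.png

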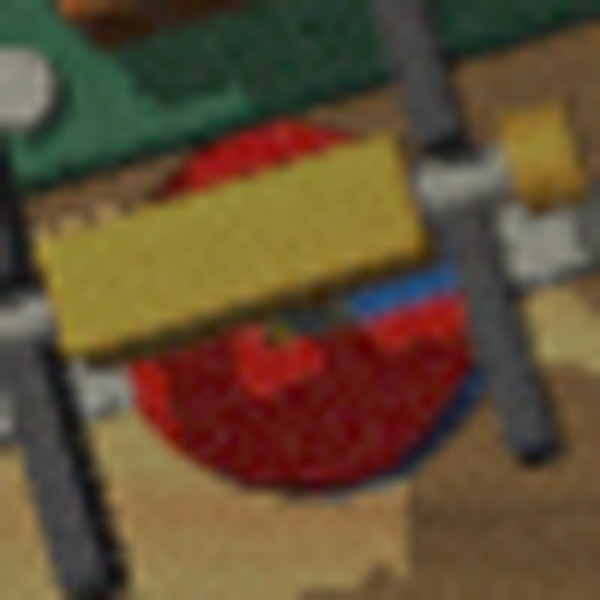

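View pics/top23.png

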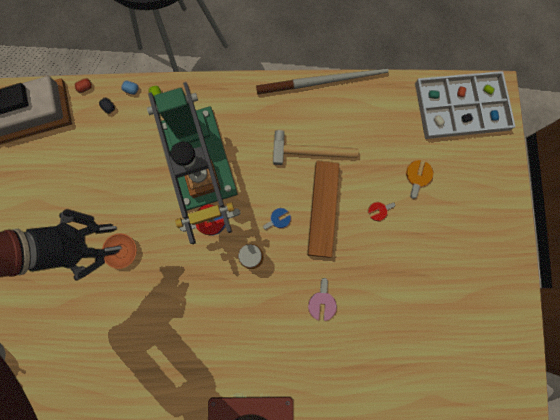

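Both weights are stacked flat with opposed slots, the stem is at the middle, and the arm is clear. One last check that nothing moves, then I hand in.

```bash
python3 look.py 24 "(524,82,115)" 25
python3 - <<'E'
from h import *
for n,(u,v) in dict(scene=(326,200),top=(210,219)).items():
    a=cv2.imread(f'pics/{n}23.png').astype(int);b=cv2.imread(f'pics/{n}24.png').astype(int)
    print(n,np.abs(a-b)[v-22:v+22,u-22:u+22].mean().round(2),np.abs(a-b)[350:390,100:140].mean().round(2))
print(arm.finish_job())
E
```

```text
scene off 301 175 scale 12
top off 185 194 scale 12
t 26.5 [[470.6, 261.1, 243.5], [470.6, 261.1, 243.5], [470.6, 261.1, 243.5]] F [-0.9  0.8  0.2] rot [-0.002  0.873 -1.284] op 0.401
scene 0.9 0.63
top 3.63 2.82
the job is handed in; nothing more can be done
None
```

Both weights are on the hanger and the job is handed in at 26.5 s of the 64 s allowed; no verdict was reported.

- **Blue weight:** I slid it on from the press's -y side and set it on the plate. Before release I lifted it once to move it about 1.5 mm further in.
- **Red weight:** I slid it on from the +y side, on top of the blue one. The two slots face about 180° apart.

**Last checks:**
- **Contact:** The wrist force showed each weight touching down gently, with only a few newtons at the wrist. The last pictures show the two lying flat together with the gripper clear.
- **Centring:** By the camera fit both are within about 1–2 mm of the stem. The red one may sit about 1 mm past centre, towards -y.
- **Hanger:** Two pictures about 0.1 s apart differed by little more than image noise around it, so it appears to hang still.
- **Bystanders:** The jar and hammer look unmoved in both views. The dish is unchanged in the scene view. The arm partly covered it in the last top view, so that comparison shows a larger difference and is not a clean check.

**One disagreement:** the gripped weights sat about 3–4 mm further forward than the nominal grasp predicted. I corrected this from the camera views before lowering each one.

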